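# Feed the job's brackets into the lever feeder

### The arm

A 6-joint arm with a two-finger parallel gripper is mounted at the origin on the work surface. World frame = base frame: x ahead of the robot, y to its left, z up, the work surface at z = 0. Lengths are in mm, angles in degrees, forces in N, time in s.
With the tool pointing down it reaches from about 300 to 850 mm from the base axis. Payload 4.2 kg.
Tool frame: the origin (TCP) lies midway between the tips of the shut fingers; the grasp point (between the pads) lies 19 mm behind it; z points along the fingers, y is the line along which they close (so a half turn about z gives the same grasp; the last joint's range is limited). The gripper opens to 91 mm and grips with 3 to 60 N. Pads are 32 mm wide; open, the fingers measure 118 mm over their backs; the gripper's body (76 mm by 178 mm) begins 60 mm behind the grasp point.
Start: joints at [65.088, 18.312, 89.639, -0, 72.044, -1.146], TCP at [231.733, 526.254, 213.976] pointing down, gripper open.
Joint ranges: [-177.97, 177.97], [-48.28, 115.42], [12.27, 149.76], [-77.06, 257.06], [2.81, 150.46], [-146.56, 146.56]. Speed limits (degrees/s): [147.25, 147.25, 180, 180, 180, 180].

### API

Orientations are given as [roll, pitch, yaw] about the fixed x, y, z axes, in that order (R = Rz(yaw) Ry(pitch) Rx(roll)).
In Python, from workcell import env gives the robot as it stands.
- The arm moves only by the tool send_rows, never from a script. Its argument "steps" is a list that holds one entry, the list of rows, each a list of 5 numbers: the shift along the tool's x, y, z scaled (see below), then the turn about the tool's z scaled (see below), then the opening, from 0 (shut) to 1 (fully open). In form: [[[dx, dy, dz, yaw, fingers], ...]]. A call has 1 to 5 rows; each row shifts and turns the commanded pose from where the row before left it, along the tool's axes as they then stand; what a row does not reach is not made up. The controller multiplies each number of a shift by 0.04 m and each number of a turn by 0.12 rad. A row lasts 1/12 s, in which the tool goes at most 41.7 mm and 7.16 degrees, less where a joint would pass 70% of its speed; a pose out of reach is approached as far as the arm can. A call with a number of a shift or a turn outside -1 to 1 is refused whole. A call with a gripper value outside its range is refused whole. The fingers move at their own pace and stop on an object; "squeeze" is the grip in N (left out, the last holds). Time passes only in rows, so rows that do not move let the fingers close. It gives the time, the measured TCP pose, the force, the opening and the grip force at its end, in the units of the state.
- env.state(): the state, without advancing time (a new reading comes with each control period).
- env.grab_frame(name): name is "scene" or "top" or "wrist"; returns a dict with "pixels" (384x512x3 uint8, red, green, blue), "depth" (384x512 float32, mm along the optical axis (not along the pixel's ray), 0 where there is no reading), "intrinsics" (3x3 intrinsics, pixels), "dist" ([k1, k2, p1, p2, k3] as OpenCV has them; the pictures are not rectified), "cam_to_world" (4x4, takes a point from camera to world coordinates). Camera axes: x right, y down, z forward; pixel columns grow to the right and rows downward; lengths in mm; the calibration is good to about 2 mm. A picture is of the moment at which its call begins.
- env.job_done(): hands the job in; it is judged then, once.
The state is a dict: "time_s": time; "qpos": joint angles; "qvel": joint speeds; "effort": joint torques, N m; "ee_pos": TCP position; "ee_rot": TCP orientation; "force": force on the tool from outside, world axes, zero at the start; "torque": the same for the moment, N m; "gripper_width": finger opening in mm; "gripper_force": force on a finger pad.
Only numpy, scipy, OpenCV 4.12 (cv2) and the standard library are available. Lean on these libraries where they do the work, as an engineer would, in place of code of your own. Each camera call takes 0.05 s, during which the arm holds its last target. There are 200 camera calls.

### The job

First take the angle-iron offcut out of the feeder's loading bay and put it in the scrap tray. Then feed every bracket of the colour shown by the plate in the white frame: one at a time, set it flat in the loading bay with its long side across the trough, swing the red advance lever right to its stop so that the bracket goes fully under the clear tunnel, and let the lever come back to rest. Leave the brackets of the other colour and everything else on the bench where they are.

Things in the scene. Friction and masses are not known exactly. Their poses are not given: they have to be found in the camera images.
- feeder: bench lever feeder, fixed. Origin on the bench top under the middle of its open loading bay; feeds along its own +y. Base plate 130 (x) x 450 x 12 mm; its top is the trough floor. Trough inner width 106 mm (x -53 to 53). Blue gear housing, x -55 to 55, y -175 to -70, top 60 mm above the bench, carries the lever. The base ends at y = 270.
- bay (a point): middle of the loading bay on the trough floor: feeder frame (0, 0, 12) mm; axes as the feeder. The bay is open above, y -37 to +39, with rails only 10 mm high and 8 thick at its sides. At y = -37 stands the aluminium pusher plate, 94 wide, 30 high
- mouth (a point): middle of the tunnel's mouth on the trough floor: feeder frame (0, 39, 12) mm; axes as the feeder. Tunnel y 39 to 257, closed at the end, yellow side walls 8 mm thick, clear roof with underside 68 and top 73 mm above the trough floor. Holds four brackets in a row; each new one pushes the earlier ones on. Fingers do not fit in
- pivot (a point): the lever's vertical pivot axis, feeder frame (0, -115, 62) mm; axes as the feeder. With the lever at rest the arm points from here to 210 degrees counted anticlockwise, seen from above, from the feeder's +x (towards -x and a little -y); at the stop to 150 degrees: the handle moves mostly towards feeder +y
- knob (a point): centre of the top of the red upright lever handle (22 mm diameter, free from 72 to 125 mm above the bench), 130 mm from the pivot axis; moves with the lever
- advance (a joint): sprung advance lever, rad: 0 at rest, 1.05 at its stop, turning clockwise seen from above. Moves the pusher 78 mm per rad, 82 in all, which leaves a bracket's near edge about 6 mm inside the tunnel. A spring returns it when let go: 2 to 8 N at the handle, plus up to 12 N for pushing brackets
- offcut: dark steel angle-iron offcut left lying in the loading bay. Origin under the middle of its flat leg (45 in x, 60 in y, 6 mm thick); upright leg 6 mm thick, 60 long, 45 mm high in all, centred at its own x = -19.5 mm: grip across that leg
- tray: black open scrap tray, fixed, 110 (x) x 160 (y) x 45 mm high, walls and floor 4 to 5 mm; origin under its centre
- jobframe: white square frame flat on the bench, 104 mm outside, 80 mm inside, 6 mm thick; origin at its centre. The colour plate lying inside it tells which colour of bracket this job takes
- plate_blue: blue colour plate 70 x 70 x 8 mm, fixed; origin under its centre; lies in the frame or on the bench 130 mm or more away
- plate_red: red colour plate, same size; lies in the other of those two places
- blue1: blue painted steel weld-on bracket, about 0.33 kg: base plate 90 (x) x 44 (y) x 10 mm with an upright lug in the middle, 12 mm thick in x, 36 mm wide in y, up to 55 mm above the underside; origin under the centre of the plate; a half turn about z leaves it the same. Grip across the lug. None if absent
- red1: red painted steel weld-on bracket, about 0.33 kg: base plate 90 (x) x 44 (y) x 10 mm with an upright lug in the middle, 12 mm thick in x, 36 mm wide in y, up to 55 mm above the underside; origin under the centre of the plate; a half turn about z leaves it the same. Grip across the lug. None if absent
- blue2: blue painted steel weld-on bracket, about 0.33 kg: base plate 90 (x) x 44 (y) x 10 mm with an upright lug in the middle, 12 mm thick in x, 36 mm wide in y, up to 55 mm above the underside; origin under the centre of the plate; a half turn about z leaves it the same. Grip across the lug. None if absent
- red2: red painted steel weld-on bracket, about 0.33 kg: base plate 90 (x) x 44 (y) x 10 mm with an upright lug in the middle, 12 mm thick in x, 36 mm wide in y, up to 55 mm above the underside; origin under the centre of the plate; a half turn about z leaves it the same. Grip across the lug. None if absent
- blue3: blue painted steel weld-on bracket, about 0.33 kg: base plate 90 (x) x 44 (y) x 10 mm with an upright lug in the middle, 12 mm thick in x, 36 mm wide in y, up to 55 mm above the underside; origin under the centre of the plate; a half turn about z leaves it the same. Grip across the lug. None if absent
- red3: red painted steel weld-on bracket, about 0.33 kg: base plate 90 (x) x 44 (y) x 10 mm with an upright lug in the middle, 12 mm thick in x, 36 mm wide in y, up to 55 mm above the underside; origin under the centre of the plate; a half turn about z leaves it the same. Grip across the lug. None if absent
- blue4: blue painted steel weld-on bracket, about 0.33 kg: base plate 90 (x) x 44 (y) x 10 mm with an upright lug in the middle, 12 mm thick in x, 36 mm wide in y, up to 55 mm above the underside; origin under the centre of the plate; a half turn about z leaves it the same. Grip across the lug. None if absent
- red4: red painted steel weld-on bracket, about 0.33 kg: base plate 90 (x) x 44 (y) x 10 mm with an upright lug in the middle, 12 mm thick in x, 36 mm wide in y, up to 55 mm above the underside; origin under the centre of the plate; a half turn about z leaves it the same. Grip across the lug. None if absent
- can: bystander, loose: green-labelled can 66 mm diameter, 120 high
- jar: bystander, loose: jar 64 mm diameter, 90 high
- wrench: bystander, loose: wrench 180 mm long
- hammer: bystander, loose: hammer 260 mm long
- brush: bystander, loose: brush 160 mm long
Not all that is in view belongs to the job. What is meant by the offcut is not brown or pink, and is the larger of those in its own colour.

How it is judged:
By the outcome, as a careful person would: the job done as asked, in the order asked, and still so for the second after the job is handed in, with the robot touching nothing.
Of blue1, blue2, blue3, blue4 only 3 to 4 are there at a start; the rules pass over those that are not, and their reading is None.
Of red1, red2, red3, red4 only 3 to 4 are there at a start; the rules pass over those that are not, and their reading is None.
At some moment in a run one of blue1, red1, blue2, red2, blue3, red3, blue4, red4 may be knocked a few centimetres aside while the robot is not near it.
Once in a run the grip may slacken for a moment while it holds something.
It also fails if it takes over 210 s, if anything falls off the work surface, if the arm or the gripper's body presses on something with over 40 N, if the wrist force passes 120 N, or if a joint passes its speed limit or range.

## Working session

There is one attempt and no reset: what is moved stays moved. The work goes in short steps, Python scripts to look and compute and a tool call to move; the robot and the scene stay as the last step left them, time stands still between calls to the robot, and variables do not carry over. Pictures are saved under pics/ and viewed, at most 14 in all, crops included, and the job is handed in when it is done.

Besides the shell and the picture viewer there is one more tool, called after ">>>" by a JSON object that holds its "op" and its "data", one argument or row to a line. send_rows: Moves the arm, as the interface text tells. Shifts and turns lie within -1 to 1; 1 stands for 0.04 m of shift or 0.12 rad of turn. Its arguments: {"type":"object","properties":{"steps":{"type":"array"},"squeeze":{"type":"number"}},"required":["steps"]}

```bash
mkdir -p pics; ls; cat > h.py <<'E'
import numpy as np, cv2
from workcell import env
def grab(n):
    f=env.grab_frame(n); np.savez(f'{n}.npz',**{k:np.asarray(v) for k,v in f.items()}); return f
def load(n): return dict(np.load(f'{n}.npz'))
def ray(f,uv):
    uv=np.asarray(uv,float).reshape(-1,1,2)
    n=cv2.undistortPoints(uv,f['intrinsics'],f['dist']).reshape(-1,2)
    T=f['cam_to_world']; d=np.c_[n,np.ones(len(n))]@T[:3,:3].T
    return T[:3,3],d
def onplane(f,uv,z):
    o,d=ray(f,uv); s=(z-o[2])/d[:,2]; return o+d*s[:,None]
def cloud(f):
    h,w=f['depth'].shape; v,u=np.mgrid[:h,:w]
    o,d=ray(f,np.c_[u.ravel(),v.ravel()]); return (o+d*f['depth'].reshape(-1,1)).reshape(h,w,3)
def save(f,name,crop=None,s=1.5):
    im=f['pixels'][:,:,::-1]
    if crop: a,b,c,d=crop; im=im[b:d,a:c]
    cv2.imwrite('pics/'+name,cv2.resize(im,None,fx=s,fy=s,interpolation=cv2.INTER_CUBIC))
E
python3 - <<'E'
from h import *
for n in ('scene','top'):
    f=grab(n); save(f,n+'0.png'); print(n,f['cam_to_world'].round(2).tolist(),f['intrinsics'].tolist())
print(env.state())
E
```

```text
pics
scene [[-0.81, 0.32, -0.49, 1437.11], [0.59, 0.41, -0.7, 1223.32], [-0.02, -0.85, -0.52, 1036.45], [0.0, 0.0, 0.0, 1.0]] [[471.6551036769546, 0.0, 252.5610953561626], [0.0, 471.6551036769546, 192.86705454598456], [0.0, 0.0, 1.0]]
top [[-0.02, -0.99, 0.11, 406.98], [-1.0, 0.02, -0.0, -22.95], [0.0, -0.11, -0.99, 1497.67], [0.0, 0.0, 0.0, 1.0]] [[470.1724476127595, 0.0, 254.14006848781244], [0.0, 470.1724476127595, 189.05494734449346], [0.0, 0.0, 1.0]]
{'time_s': 0.1, 'qpos': array([ 6.50892165e+01,  1.83460206e+01,  8.96991466e+01, -2.18997665e-03,
        7.20456704e+01, -1.14728501e+00]), 'qvel': array([-0.0277351 , -0.04647868, -0.21652183,  0.07383879, -0.01934706,
        0.07537353]), 'effort': array([-1.54866220e-04, -4.13333058e+01, -2.32510436e+01,  7.29110325e-02,
        4.20763437e-02, -3.80497374e-05]), 'ee_pos': array([231.53149914, 525.81974615, 213.22582177]), 'ee_rot': array([-1.79909139e+02,  2.63039152e-04,  1.56237178e+02]), 'force': array([-0.106714  ,  0.06520279,  0.59657339]), 'torque': array([-0.05984604, -0.00961475, -0.01531219]), 'gripper_force': 0.0, 'gripper_width': 90.90880537971172}
```

View pics/top0.png

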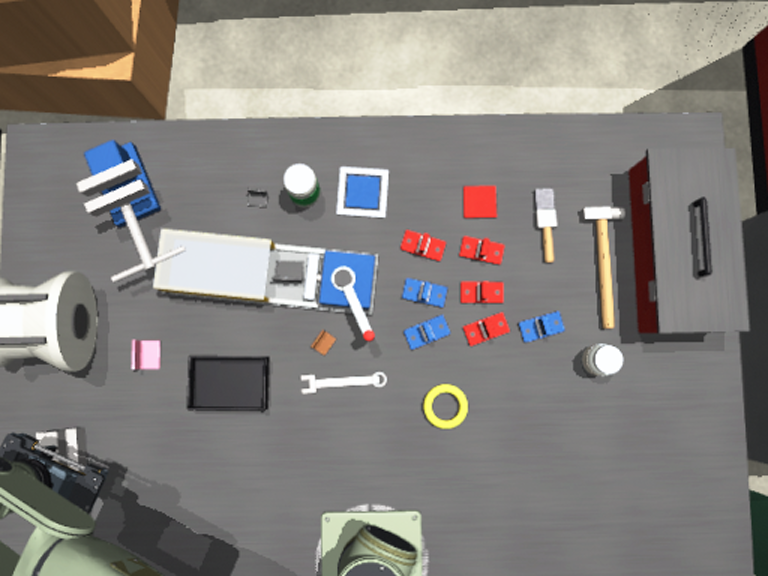

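View pics/scene0.png

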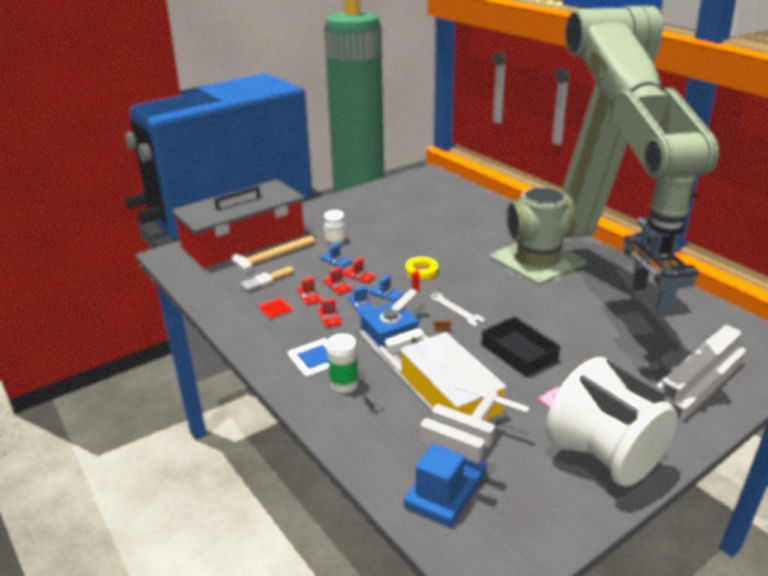

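The plate in the frame (view px 363,191) is blue, so this job takes the blue brackets. There are three, at view px (425,291), (427,332) and (541,326). Offcut candidates are the grey piece in the bay (290,268), a small dark piece (257,198), a brown one (323,342) and a pink one (145,354). The bay piece fits because it is dark, it is the larger of its colour, and it lies in the bay. Next I measure everything and take an enlarged crop to confirm.

```bash
cat >> h.py <<'E'
def masks(f):
    hsv=cv2.cvtColor(f['pixels'],cv2.COLOR_RGB2HSV); H,S,V=cv2.split(hsv)
    return dict(blue=((H>100)&(H<125)&(S>140)&(V>60)).astype(np.uint8),
      red=(((H<6)|(H>174))&(S>170)&(V>80)).astype(np.uint8))
def blobs(m,amin=60):
    n,l,st,c=cv2.connectedComponentsWithStats(m)
    return [(l==i,st[i],c[i]) for i in range(1,n) if st[i][4]>amin]
E
python3 - <<'E'
from h import *
f=load('top'); P=cloud(f); M=masks(f)
for k in M:
    for b,st,c in blobs(M[k]):
        p=P[b]; z=p[:,2]
        if c[0]<130 or c[0]>420: continue
        hi=b&(P[...,2]>40)&(P[...,2]<75); lo=b&(P[...,2]>0)&(P[...,2]<22)
        out=[k,c.round(),st[4]]
        for nm,mm,zz in (('hi',hi,np.median(P[hi][:,2]) if hi.sum() else 0),('lo',lo,np.median(P[lo][:,2]) if lo.sum() else 0)):
            if mm.sum()>12:
                v,u=np.where(mm); q=onplane(f,np.c_[u,v],zz)[:,:2].astype(np.float32)
                r=cv2.minAreaRect(q); out+=[nm,int(mm.sum()),round(float(zz),1),np.round(r[0],1),np.round(r[1]),round(r[2],1)]
        print(*out)
save(f,'bay.png',(140,100,280,280),4)
E
```

```text
blue [241. 128.] 436 lo 422 7.4 [776.5   7.7] [68. 68.] 85.1
blue [231. 185.] 840 hi 832 59.2 [580.3  41.2] [102. 109.] 83.2
blue [274. 193.] 128 lo 123 9.1 [562.4 -93.9] [32. 43.] 77.6
blue [291. 197.] 125 lo 125 9.3 [ 549.  -148.3] [32. 43.] 74.9
blue [367. 215.] 165 hi 50 53.3 [ 480.6 -365.6] [35. 13.] 16.2 lo 109 9.1 [ 485.3 -387.7] [42. 45.] 12.7
blue [284. 221.] 312 hi 38 54.0 [ 470.6 -123.9] [35. 11.] 20.4 lo 261 9.0 [ 471.6 -123.4] [42. 89.] 21.5
blue [352. 220.] 131 lo 129 8.7 [ 471.7 -339.9] [41. 34.] 13.0
red [319. 134.] 439 lo 418 7.2 [ 751.7 -245.1] [68. 66.] 89.1
red [273. 161.] 124 lo 120 9.0 [665.8 -92.7] [31. 43.] 72.9
red [289. 166.] 131 lo 129 8.6 [ 651.1 -137.9] [49. 43.] 70.3
red [321. 166.] 302 hi 46 53.7 [ 644.9 -246.3] [13. 33.] 76.8 lo 248 9.2 [ 644.5 -245. ] [88. 43.] 77.0
red [321. 195.] 325 hi 52 53.7 [ 553.  -242.6] [12. 34.] 88.0 lo 254 8.5 [ 554.5 -241.5] [87. 42.] 89.0
red [330. 217.] 175 hi 53 53.0 [ 474.7 -250. ] [36. 13.] 20.0 lo 114 8.8 [ 483.2 -269.2] [41. 46.] 15.5
red [316. 222.] 130 lo 127 9.3 [ 467.3 -222.7] [42. 34.] 20.9
```

View pics/bay.png

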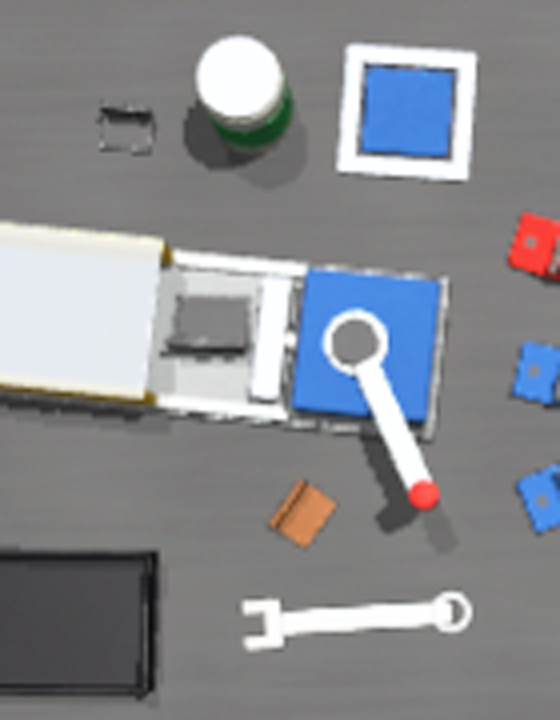

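```bash
python3 - <<'E'
from h import *
f=load('top'); P=cloud(f)
def rect(mm,z,t):
    v,u=np.where(mm); q=onplane(f,np.c_[u,v],z)[:,:2].astype(np.float32)
    r=cv2.minAreaRect(q); print(t,int(mm.sum()),np.round(r[0],1),np.round(r[1],1),round(r[2],1)); return q
Z=P[...,2];X=P[...,0];Y=P[...,1]
def box(x0,x1,y0,y1,z0,z1): return (X>x0)&(X<x1)&(Y>y0)&(Y<y1)&(Z>z0)&(Z<z1)
m=box(530,660,-230,-50,0,0+1)
for n,x,y in (('B1',555,-121),('B2',471,-124),('B3',480,-364)):
    rect(box(x-40,x+40,y-30,y+30,38,70),54,n+' lug')
rect(box(420,520,60,140,100,140),125,'knob')
o=box(560,640,120,200,25,75); print(np.median(Z[o])); rect(o,57,'offcut hi')
off=box(560,640,120,210,5,75); print(np.histogram(Z[off],bins=np.arange(5,76,5)))
hs=f['pixels'].astype(int).max(2)
rect(box(300,480,180,420,30,60)&(hs<70),45,'tray rim')
rect(box(560,700,180,480,75,100),85,'tunnel roof')
E
```

```text
B1 lug 49 [ 554.5 -121.6] [12.4 36.1] 76.1
B2 lug 48 [ 470.8 -124.3] [35.3 12.1] 21.8
B3 lug 59 [ 480.2 -364. ] [34.9 15.8] 16.2Traceback (most recent call last):
  File "<stdin>", line 11, in <module>
  File "<stdin>", line 4, in rect
  File "h.py", line 12, in onplane
    o,d=ray(f,uv); s=(z-o[2])/d[:,2]; return o+d*s[:,None]
        ~~~^^^^^^
  File "h.py", line 8, in ray
    n=cv2.undistortPoints(uv,f['intrinsics'],f['dist']).reshape(-1,2)
      ~~~~~~~~~~~~~~~~~~~^^^^^^^^^^^^^^^^^^^^^^^^^^^^^^
cv2.error: OpenCV(4.12.0) /io/opencv/modules/calib3d/src/undistort.dispatch.cpp:347: error: (-215:Assertion failed) CV_IS_MAT(_src) && CV_IS_MAT(_dst) && (_src->rows == 1 || _src->cols == 1) && (_dst->rows == 1 || _dst->cols == 1) && _src->cols + _src->rows - 1 == _dst->rows + _dst->cols - 1 && (CV_MAT_TYPE(_src->type) == CV_32FC2 || CV_MAT_TYPE(_src->type) == CV_64FC2) && (CV_MAT_TYPE(_dst->type) == CV_32FC2 || CV_MAT_TYPE(_dst->type) == CV_64FC2) in function 'cvUndistortPointsInternal'
```

```bash
python3 - <<'E'
from h import *
f=load('top'); P=cloud(f)
def rect(mm,z,t):
    if mm.sum()<3: print(t,'none'); return
    v,u=np.where(mm); q=onplane(f,np.c_[u,v],z)[:,:2].astype(np.float32)
    r=cv2.minAreaRect(q); print(t,int(mm.sum()),np.round(r[0],1),np.round(r[1],1),round(r[2],1)); return q
Z=P[...,2];X=P[...,0];Y=P[...,1]
def box(x0,x1,y0,y1,z0,z1): return (X>x0)&(X<x1)&(Y>y0)&(Y<y1)&(Z>z0)&(Z<z1)
rect(box(420,520,-50,50,105,140),125,'knob')
o=box(560,640,130,200,30,75); rect(o,57,'offcut hi'); rect(o&(X<595),57,'offcut hi lowx')
rect(box(560,640,130,200,14,75),18,'off all')
print(np.histogram(Z[box(560,640,130,200,5,75)],bins=np.arange(5,76,5)))
hs=f['pixels'].astype(int).max(2)
rect(box(300,480,180,460,33,60)&(hs<70),45,'tray rim')
rect(box(500,720,160,520,78,92),85,'tunnel roof')
rect(box(500,720,160,520,-10,92),85,'tunnel roof all')
E
```

```text
knob 43 [461.9  -4.1] [18.6 18.5] 44.0
offcut hi 57 [583.1 163.3] [58.8  6.2] 89.0
offcut hi lowx 57 [583.1 163.3] [58.8  6.2] 89.0
off all 291 [600.7 165.2] [66.9 77.5] 89.7
(array([ 84, 186, 162,  40,   6,   3,   6,   3,   5,  12,  21,   7,   0,
         0]), array([ 5, 10, 15, 20, 25, 30, 35, 40, 45, 50, 55, 60, 65, 70, 75]))
tray rim 145 [373.5 288.6] [161.8 103.7] 89.1
tunnel roof 3092 [624.8 352.4] [315.5 142.4] 80.3
tunnel roof all 7317 [605.5 332.9] [370.5 221.5] 89.1
```

>>> {"op": "send_rows", "data": {
  "steps": [
    [[-0.5,-0.5,-0.2,-1,1],[-0.5,-0.5,0,-1,1],[-0.5,-0.5,0,-1,1],[-0.5,-0.5,0,-1,1],[-0.5,-0.5,0,-1,1]]
  ]
}}

```text
time_s: 0.52
ee_pos: [311.6, 410.4, 221.8]
ee_rot: [-180.0, -0.0, -169.0]
force: [-0.3, 0.0, -0.6]
gripper_width: 91.0
gripper_force: 0.0
```

```bash
cat >> h.py <<'E'
def plan(target,yaw,n,start=None,dirn=None):
    s=env.state(); p=np.array(start[:3] if start else s['ee_pos'],float); y=start[3] if start else s['ee_rot'][2]
    d=(yaw-y+180)%360-180
    if dirn=='neg' and d>0: d-=360
    if dirn=='pos' and d<0: d+=360
    st=(np.array(target)-p)/n; r=[]
    for i in range(n):
        a=np.radians(y+d*i/n)
        r.append([round(float(v),2) for v in ((st[0]*np.cos(a)+st[1]*np.sin(a))/40,(st[0]*np.sin(a)-st[1]*np.cos(a))/40,-st[2]/40,-np.radians(d)/n/.12)])
    for i in range(0,n,5): print(r[i:i+5])
E
python3 - <<'E'
from h import *
plan([583,163,200],89,15,dirn='neg')
E
```

```text
[[-0.37, -0.49, 0.04, 0.99], [-0.42, -0.44, 0.04, 0.99], [-0.47, -0.39, 0.04, 0.99], [-0.51, -0.33, 0.04, 0.99], [-0.55, -0.27, 0.04, 0.99]]
[[-0.58, -0.2, 0.04, 0.99], [-0.6, -0.13, 0.04, 0.99], [-0.61, -0.06, 0.04, 0.99], [-0.61, 0.01, 0.04, 0.99], [-0.61, 0.08, 0.04, 0.99]]
[[-0.59, 0.15, 0.04, 0.99], [-0.57, 0.22, 0.04, 0.99], [-0.54, 0.29, 0.04, 0.99], [-0.5, 0.35, 0.04, 0.99], [-0.46, 0.41, 0.04, 0.99]]
```

>>> {"op": "send_rows", "data": {
  "steps": [
    [[-0.37,-0.49,0.04,1,0.6],[-0.42,-0.44,0.04,1,0.6],[-0.47,-0.39,0.04,1,0.6],[-0.51,-0.33,0.04,1,0.6],[-0.55,-0.27,0.04,1,0.6]]
  ]
}}

```text
time_s: 0.93
ee_pos: [401.9, 328.1, 213.5]
ee_rot: [-180.0, -0.0, 155.9]
force: [-0.0, -0.4, 0.2]
gripper_width: 60.5
gripper_force: 0.0
```

>>> {"op": "send_rows", "data": {
  "steps": [
    [[-0.58,-0.2,0.04,1,0.6],[-0.6,-0.13,0.04,1,0.6],[-0.61,-0.06,0.04,1,0.6],[-0.61,0,0.04,1,0.6],[-0.61,0.08,0.04,1,0.6]]
  ]
}}

```text
time_s: 1.35
ee_pos: [490.9, 243.8, 205.4]
ee_rot: [-179.9, -0.0, 121.5]
force: [0.3, -0.1, 0.7]
gripper_width: 54.7
gripper_force: 0.0
```

>>> {"op": "send_rows", "data": {
  "steps": [
    [[-0.59,0.15,0.04,1,0.6],[-0.57,0.22,0.04,1,0.6],[-0.54,0.29,0.04,1,0.6],[-0.5,0.35,0.04,1,0.6],[-0.46,0.41,0.04,1,0.6]]
  ]
}}

```text
time_s: 1.77
ee_pos: [579.2, 159.2, 197.3]
ee_rot: [-179.9, 0.0, 87.1]
force: [0.7, -0.8, -0.4]
gripper_width: 54.8
gripper_force: 0.0
```

```bash
python3 - <<'E'
from h import *
f=grab('wrist'); s=env.state(); print(s['ee_pos'].round(1),s['ee_rot'].round(1)); T=f['cam_to_world']; print(T.round(2).tolist())
P=cloud(f); save(f,'w1.png',None,1.2)
Z=P[...,2];X=P[...,0];Y=P[...,1]
m=(Z>45)&(Z<65)&(abs(X-583)<30)&(abs(Y-163)<35)
v,u=np.where(m); q=onplane(f,np.c_[u,v],57)[:,:2].astype(np.float32); print(m.sum(),cv2.minAreaRect(q))
plan([583,163,26],89,10)
E
```

```text
[582.6 156.  196.8] [179.9   0.2  86.8]
[[1.0, -0.05, -0.01, 583.46], [-0.05, -0.97, -0.24, 228.02], [-0.0, 0.24, -0.97, 368.68], [0.0, 0.0, 0.0, 1.0]]
295 ((582.1921997070312, 161.4881591796875), (71.75568389892578, 26.75339698791504), 65.11491394042969)
[[0.02, 0.0, 0.43, -0.03], [0.02, 0.0, 0.43, -0.03], [0.02, 0.0, 0.43, -0.03], [0.02, 0.0, 0.43, -0.03], [0.02, 0.0, 0.43, -0.03]]
[[0.02, 0.0, 0.43, -0.03], [0.02, 0.0, 0.43, -0.03], [0.02, 0.0, 0.43, -0.03], [0.02, 0.0, 0.43, -0.03], [0.02, 0.0, 0.43, -0.03]]
```

View pics/w1.png

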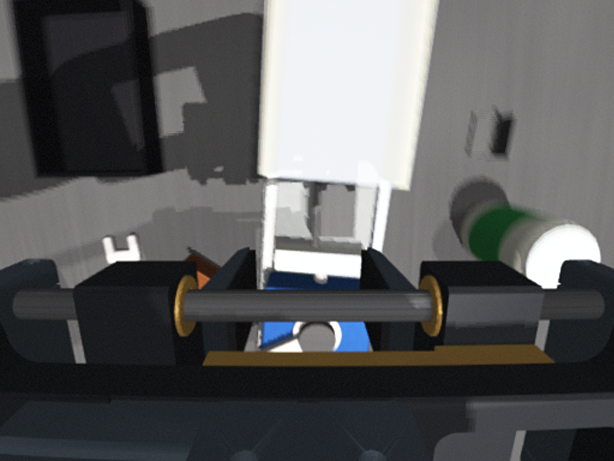

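The wrist view shows the offcut in the bay at about (340,210), with its upright leg on the left (315,210), between the fingers. This is the intended piece. Descending to grip.

>>> {"op": "send_rows", "data": {
  "steps": [
    [[0.02,0.01,0.5,-0.07,0.4],[0.02,0.01,0.5,-0.07,0.4],[0.02,0,0.5,-0.07,0.4],[0.02,0,0.5,-0.07,0.4],[0.02,0,0.5,-0.07,0.4]]
  ]
}}

```text
time_s: 2.23
ee_pos: [579.2, 164.1, 96.7]
ee_rot: [-180.0, 0.0, 89.9]
force: [-0.1, 0.4, -0.7]
gripper_width: 36.4
gripper_force: 0.0
```

>>> {"op": "send_rows", "data": {
  "steps": [
    [[0.02,0,0.5,0,0.4],[0.02,0,0.5,0,0.4],[0,0,0.5,0,0.4],[0,0,0.2,0,0.4],[0,0,0,0,0.4]]
  ]
}}

```text
time_s: 2.65
ee_pos: [577.8, 165.4, 27.6]
ee_rot: [-179.7, 0.1, 89.9]
force: [-0.8, -0.3, 0.1]
gripper_width: 36.6
gripper_force: 0.0
```

>>> {"op": "send_rows", "data": {
  "steps": [
    [[0,0,0,0,0.1],[0,0,0,0,0],[0,0,0,0,0],[0,0,0,0,0],[0,0,0,0,0]]
  ],
  "squeeze": 40
}}

```text
time_s: 3.07
ee_pos: [581.1, 166.1, 31.2]
ee_rot: [179.8, -0.1, 89.9]
force: [3.0, 0.3, -1.4]
gripper_width: 6.1
gripper_force: 2.7
```

>>> {"op": "send_rows", "data": {
  "steps": [
    [[0,0,-0.3,0,0],[0,0,-0.7,0,0],[0,0,-0.7,0,0],[0,0,-0.7,0,0],[0,0,-0.6,0,0]]
  ]
}}

```text
time_s: 3.48
ee_pos: [579.3, 165.7, 151.7]
ee_rot: [180.0, -0.0, 89.9]
force: [1.1, -1.0, -1.8]
gripper_width: 5.7
gripper_force: 40.0
```

```bash
python3 - <<'E'
from h import *
s=env.state(); print(s['ee_pos'],s['gripper_width'],s['gripper_force'],s['force'])
plan([360,288,150],90,10)
E
```

```text
[579.29482691 165.68829086 151.67082958] 5.743321116856404 39.99946117401123 [ 1.06745786 -0.97800553 -1.78402453]
[[0.3, -0.55, 0.0, -0.0], [0.3, -0.55, 0.0, -0.0], [0.3, -0.55, 0.0, -0.0], [0.31, -0.55, 0.0, -0.0], [0.31, -0.55, 0.0, -0.0]]
[[0.31, -0.55, 0.0, -0.0], [0.31, -0.55, 0.0, -0.0], [0.31, -0.55, 0.0, -0.0], [0.31, -0.55, 0.0, -0.0], [0.31, -0.55, 0.0, -0.0]]
```

>>> {"op": "send_rows", "data": {
  "steps": [
    [[0.3,-0.55,0,0,0],[0.3,-0.55,0,0,0],[0.3,-0.55,0,0,0],[0.3,-0.55,0,0,0],[0.3,-0.55,0,0,0]]
  ]
}}

```text
time_s: 3.9
ee_pos: [468.0, 226.1, 149.8]
ee_rot: [-179.9, 0.0, 89.9]
force: [0.6, 0.3, -1.9]
gripper_width: 5.9
gripper_force: 40.0
```

>>> {"op": "send_rows", "data": {
  "steps": [
    [[0.3,-0.55,0,0,0],[0.3,-0.55,0,0,0],[0.3,-0.55,0,0,0],[0.3,-0.55,0,0,0],[0.3,-0.55,0,0,0]]
  ]
}}

```text
time_s: 4.32
ee_pos: [358.2, 286.2, 149.9]
ee_rot: [-180.0, 0.0, 89.9]
force: [-0.1, 0.5, -2.2]
gripper_width: 6.2
gripper_force: 40.0
```

>>> {"op": "send_rows", "data": {
  "steps": [
    [[0,0,0,0,0],[0,0,0.5,0,0],[0,0,0.8,0,0],[0,0,0.8,0,0],[0,0,0.3,0,0]]
  ]
}}

```text
time_s: 4.73
ee_pos: [357.8, 284.2, 50.8]
ee_rot: [-179.7, 0.2, 89.9]
force: [-0.1, -0.7, -1.8]
gripper_width: 5.4
gripper_force: 40.0
```

>>> {"op": "send_rows", "data": {
  "steps": [
    [[0,0,0.3,0,0],[0,0,0.15,0,0],[0,0,0.1,0,0],[0,0,0,0,0],[0,0,0,0,0]]
  ]
}}

```text
time_s: 5.15
ee_pos: [360.4, 286.4, 32.4]
ee_rot: [180.0, -0.0, 89.9]
force: [0.3, -0.4, -1.9]
gripper_width: 5.9
gripper_force: 40.0
```

>>> {"op": "send_rows", "data": {
  "steps": [
    [[0,0,0,0,0.2],[0,0,0,0,0.2],[0,0,0,0,0.2],[0,0,0,0,0.2],[0,0,-0.3,0,0.2]]
  ]
}}

```text
time_s: 5.57
ee_pos: [358.8, 285.4, 43.0]
ee_rot: [-179.8, 0.1, 89.9]
force: [0.0, -0.1, -0.2]
gripper_width: 18.0
gripper_force: 0.0
```

>>> {"op": "send_rows", "data": {
  "steps": [
    [[0,0,-0.5,0,0.2],[0,0,-0.8,0,0.2],[0,0,-0.8,0,0.2],[0,0,-0.8,0,0.4],[0,0,-0.8,0,0.4]]
  ]
}}

```text
time_s: 5.98
ee_pos: [359.6, 286.0, 193.8]
ee_rot: [180.0, -0.0, 89.9]
force: [0.2, -0.7, -0.3]
gripper_width: 29.0
gripper_force: 0.0
```

```bash
python3 - <<'E'
from h import *
s=env.state(); print(s['ee_pos'].round(1),s['qpos'].round(1))
plan([555,-121,160],76+90,15)
plan([555,-121,160],76-90,20)
E
```

```text
[359.6 286.  193.8] [ 37.1   8.8 105.7   0.   65.5  37.2]
[[-0.68, 0.33, 0.06, -0.74], [-0.7, 0.27, 0.06, -0.74], [-0.72, 0.2, 0.06, -0.74], [-0.74, 0.14, 0.06, -0.74], [-0.75, 0.07, 0.06, -0.74]]
[[-0.75, 0.01, 0.06, -0.74], [-0.75, -0.06, 0.06, -0.74], [-0.74, -0.13, 0.06, -0.74], [-0.73, -0.19, 0.06, -0.74], [-0.71, -0.26, 0.06, -0.74]]
[[-0.68, -0.32, 0.06, -0.74], [-0.65, -0.38, 0.06, -0.74], [-0.62, -0.43, 0.06, -0.74], [-0.57, -0.49, 0.06, -0.74], [-0.53, -0.53, 0.06, -0.74]]
[[-0.51, 0.25, 0.04, 0.76], [-0.48, 0.29, 0.04, 0.76], [-0.46, 0.33, 0.04, 0.76], [-0.42, 0.37, 0.04, 0.76], [-0.39, 0.41, 0.04, 0.76]]
[[-0.35, 0.44, 0.04, 0.76], [-0.31, 0.47, 0.04, 0.76], [-0.26, 0.5, 0.04, 0.76], [-0.22, 0.52, 0.04, 0.76], [-0.17, 0.54, 0.04, 0.76]]
[[-0.12, 0.55, 0.04, 0.76], [-0.07, 0.56, 0.04, 0.76], [-0.02, 0.56, 0.04, 0.76], [0.03, 0.56, 0.04, 0.76], [0.08, 0.56, 0.04, 0.76]]
[[0.13, 0.55, 0.04, 0.76], [0.18, 0.53, 0.04, 0.76], [0.23, 0.52, 0.04, 0.76], [0.28, 0.49, 0.04, 0.76], [0.32, 0.47, 0.04, 0.76]]
```

>>> {"op": "send_rows", "data": {
  "steps": [
    [[-0.68,0.33,0,-0.74,0.35],[-0.7,0.27,0,-0.74,0.35],[-0.72,0.2,0,-0.74,0.35],[-0.74,0.14,0,-0.74,0.35],[-0.75,0.07,0,-0.74,0.35]]
  ]
}}

```text
time_s: 6.4
ee_pos: [425.6, 149.5, 192.4]
ee_rot: [179.9, 0.0, 115.6]
force: [0.6, 0.7, 1.1]
gripper_width: 32.3
gripper_force: 0.0
```

>>> {"op": "send_rows", "data": {
  "steps": [
    [[-0.75,0,0,-0.74,0.35],[-0.75,-0.06,0,-0.74,0.35],[-0.74,-0.13,0,-0.74,0.35],[-0.73,-0.19,0,-0.74,0.35],[-0.71,-0.26,0,-0.74,0.35]]
  ]
}}

```text
time_s: 6.82
ee_pos: [490.8, 13.6, 192.3]
ee_rot: [180.0, 0.0, 141.0]
force: [0.4, 0.2, 0.2]
gripper_width: 31.9
gripper_force: 0.0
```

```bash
cat >> h.py <<'E'
def lugs(f,pr=True):
    "blue/red lugs seen from top: centre, axis angle (long side of bracket)"
    P=cloud(f); Z=P[...,2]; X=P[...,0]; Y=P[...,1]
    hsv=cv2.cvtColor(f['pixels'],cv2.COLOR_RGB2HSV); H,S=hsv[...,0],hsv[...,1]; out=[]
    m=((Z>38)&(Z<85)&(X>400)&(X<720)&(Y<480)&(Y>-480)&(S>90)&(((H>100)&(H<130))|(H<8)|(H>172))).astype(np.uint8)
    for b,st,c in blobs(m,20):
        if st[4]>150: continue
        v,u=np.where(b); z=np.median(Z[b]); z=z-0 if z>60 else 54
        (cx,cy),(w,h),a=cv2.minAreaRect(onplane(f,np.c_[u,v],z)[:,:2].astype(np.float32))
        ax=(a if w<h else a+90)%180
        out.append(('blue' if np.median(H[b])>90 and np.median(H[b])<140 else 'red',cx,cy,ax,z,int(st[4]),w,h))
        if pr: print(out[-1][0],np.round(out[-1][1:],1),c.round())
    return out
E
python3 - <<'E'
from h import *
f=grab('top'); lugs(f); save(f,'t2.png',None,1.5)
s=env.state(); print(s['ee_pos'].round(1),s['ee_rot'].round(1))
E
```

```text
red [ 655.8 -120.    68.3   54.    38.    10.6   37. ] [283. 161.]
red [ 643.6 -246.    76.8   54.    53.    13.4   36.7] [323. 165.]
blue [ 554.7 -120.2   70.2   54.    43.    11.7   36.4] [284. 193.]
red [ 553.  -242.5   88.1   54.    56.    12.4   34.3] [323. 194.]
blue [ 480.3 -364.5  106.2   54.    57.    34.9   14.8] [363. 216.]
red [ 474.8 -249.9  106.6   54.    54.    35.8   13.7] [326. 219.]
blue [ 470.8 -124.2  111.9   54.    50.    35.3   12.5] [285. 221.]
[493.6   9.3 192.3] [-179.9    0.3  141.1]
```

View pics/t2.png

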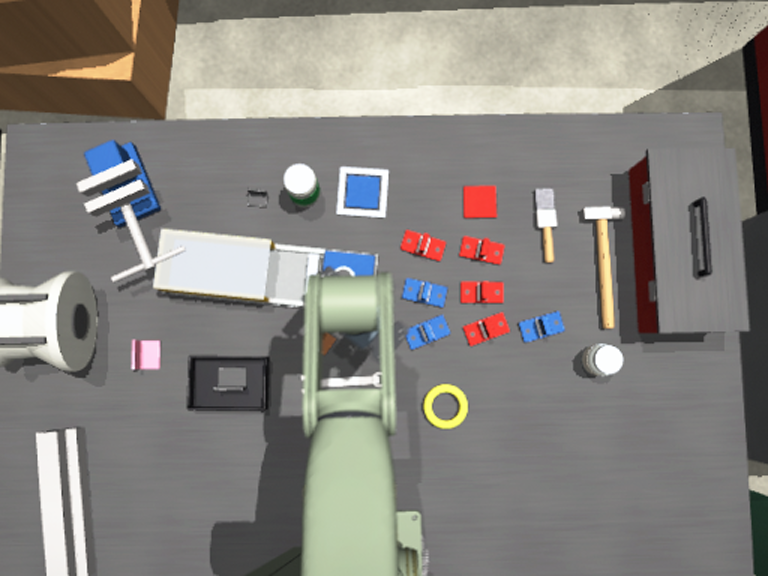

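The offcut lies in the tray (232,378), the bay is empty, and the brackets have not moved. Going to blue1.

```bash
python3 - <<'E'
from h import *
plan([555,-121,120],165,5,start=[492.5,11,192,141])
E
```

```text
[[-0.66, -0.32, 0.36, -0.7], [-0.63, -0.37, 0.36, -0.7], [-0.6, -0.42, 0.36, -0.7], [-0.56, -0.47, 0.36, -0.7], [-0.52, -0.52, 0.36, -0.7]]
```

>>> {"op": "send_rows", "data": {
  "steps": [
    [[-0.66,-0.32,0.3,-0.7,0.35],[-0.63,-0.37,0.3,-0.7,0.35],[-0.6,-0.42,0.3,-0.7,0.35],[-0.56,-0.47,0.3,-0.7,0.35],[-0.52,-0.52,0.3,-0.7,0.35]]
  ]
}}

```text
time_s: 7.28
ee_pos: [553.1, -118.7, 131.6]
ee_rot: [180.0, 0.0, 165.0]
force: [0.7, 0.2, -0.2]
gripper_width: 32.4
gripper_force: 0.0
```

>>> {"op": "send_rows", "data": {
  "steps": [
    [[0,0,0,0,0.35],[0,0,0,0,0.35],[0,0,0,0,0.35]]
  ]
}}

```text
time_s: 7.53
ee_pos: [552.4, -117.1, 132.1]
ee_rot: [180.0, -0.0, 164.8]
force: [0.1, -0.8, -0.5]
gripper_width: 32.4
gripper_force: 0.0
```

```bash
python3 - <<'E'
from h import *
f=grab('wrist'); P=cloud(f); Z=P[...,2];X=P[...,0];Y=P[...,1]
m=(Z>44)&(Z<64)&(abs(X-555)<25)&(abs(Y+121)<25)
v,u=np.where(m); q=onplane(f,np.c_[u,v],55)[:,:2].astype(np.float32); print(m.sum(),cv2.minAreaRect(q))
save(f,'w2.png',None,1.2)
s=env.state(); print(s['ee_pos'].round(1),s['ee_rot'].round(1))
plan([555,-121,30],165,5)
E
```

```text
536 ((554.287353515625, -120.37925720214844), (12.200706481933594, 37.752376556396484), 76.1590805053711)
[ 552.4 -116.8  132.4] [180.    0.  164.8]
[[-0.02, -0.02, 0.51, -0.01], [-0.02, -0.02, 0.51, -0.01], [-0.02, -0.02, 0.51, -0.01], [-0.02, -0.02, 0.51, -0.01], [-0.02, -0.02, 0.51, -0.01]]
```

View pics/w2.png

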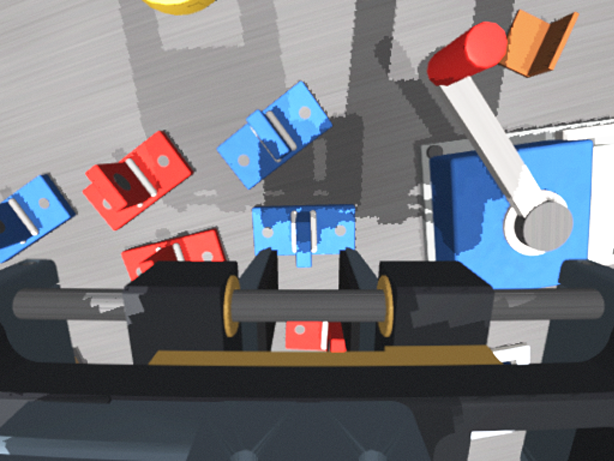

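Blue1 sits at (304,232) in the wrist view, between the fingers. The wrist measurement gives its lug at (554,-120), axis 76°.

>>> {"op": "send_rows", "data": {
  "steps": [
    [[-0.07,-0.07,0.5,-0.19,0.35],[0,0,0.7,0,0.35],[0,0,0.7,0,0.35],[0,0,0.5,0,0.35],[0,0,0.15,0,0.35]]
  ]
}}

```text
time_s: 8.0
ee_pos: [552.4, -119.3, 27.8]
ee_rot: [180.0, -0.3, 166.2]
force: [-0.3, -0.1, 0.1]
gripper_width: 32.0
gripper_force: 0.0
```

>>> {"op": "send_rows", "data": {
  "steps": [
    [[0,0,0,0,0.35],[0,0,0,0,0],[0,0,0,0,0],[0,0,0,0,0],[0,0,0,0,0]]
  ],
  "squeeze": 45
}}

```text
time_s: 8.42
ee_pos: [555.7, -121.5, 31.6]
ee_rot: [-180.0, 0.2, 166.2]
force: [-1.1, -1.1, 5.1]
gripper_width: 11.8
gripper_force: 45.0
```

>>> {"op": "send_rows", "data": {
  "steps": [
    [[0,0,-0.3,0,0],[0,0,-0.8,0,0],[0,0,-0.8,0,0],[0,0,-0.8,0,0],[0,0,-0.8,0,0]]
  ]
}}

```text
time_s: 8.83
ee_pos: [553.9, -120.9, 171.2]
ee_rot: [180.0, -0.1, 166.1]
force: [0.2, -0.5, -3.9]
gripper_width: 11.9
gripper_force: 45.0
```

```bash
python3 - <<'E'
from h import *
s=env.state(); print(s['ee_pos'].round(1),s['ee_rot'].round(1),s['gripper_width'])
plan([594.5,163,165],83.2,15)
E
```

```text
[ 553.9 -120.9  171.2] [ 1.800e+02 -1.000e-01  1.661e+02] 11.936760792950551
[[0.05, 0.48, 0.01, 0.8], [0.09, 0.47, 0.01, 0.8], [0.14, 0.46, 0.01, 0.8], [0.18, 0.44, 0.01, 0.8], [0.22, 0.42, 0.01, 0.8]]
[[0.26, 0.4, 0.01, 0.8], [0.3, 0.37, 0.01, 0.8], [0.33, 0.34, 0.01, 0.8], [0.37, 0.31, 0.01, 0.8], [0.39, 0.27, 0.01, 0.8]]
[[0.42, 0.23, 0.01, 0.8], [0.44, 0.19, 0.01, 0.8], [0.45, 0.15, 0.01, 0.8], [0.47, 0.1, 0.01, 0.8], [0.47, 0.06, 0.01, 0.8]]
```

>>> {"op": "send_rows", "data": {
  "steps": [
    [[0.05,0.48,0,0.8,0],[0.09,0.47,0,0.8,0],[0.14,0.46,0,0.8,0],[0.18,0.44,0,0.8,0],[0.22,0.42,0,0.8,0]]
  ]
}}

```text
time_s: 9.25
ee_pos: [567.6, -25.5, 169.8]
ee_rot: [-180.0, -0.0, 138.3]
force: [-0.3, -0.1, -3.6]
gripper_width: 11.9
gripper_force: 45.0
```

>>> {"op": "send_rows", "data": {
  "steps": [
    [[0.26,0.4,0,0.8,0],[0.3,0.37,0,0.8,0],[0.33,0.34,0,0.8,0],[0.37,0.31,0,0.8,0],[0.39,0.27,0,0.8,0]]
  ]
}}

```text
time_s: 9.67
ee_pos: [581.0, 69.0, 169.7]
ee_rot: [-179.9, -0.0, 110.8]
force: [0.5, 0.1, -3.3]
gripper_width: 11.7
gripper_force: 45.0
```

>>> {"op": "send_rows", "data": {
  "steps": [
    [[0.42,0.23,0,0.8,0],[0.44,0.19,0,0.8,0],[0.45,0.15,0,0.8,0],[0.47,0.1,0,0.8,0],[0.47,0.06,0,0.8,0]]
  ]
}}

```text
time_s: 10.08
ee_pos: [593.9, 163.5, 169.6]
ee_rot: [-179.9, 0.0, 83.3]
force: [-0.2, 0.3, -2.8]
gripper_width: 11.9
gripper_force: 45.0
```

```bash
python3 - <<'E'
from h import *
f=grab('wrist'); save(f,'w3.png',None,1.2)
s=env.state(); print(s['ee_pos'].round(1),s['ee_rot'].round(1),s['gripper_width'])
P=cloud(f);Z=P[...,2];X=P[...,0];Y=P[...,1]
# feeder frame assumed
a=np.radians(-6.8); c,sn=np.cos(a),np.sin(a); dx=X-594.8; dy=Y-162.8
fx=c*dx+sn*dy; fy=-sn*dx+c*dy
for y0 in (-20,0,20):
    for nm,lo,hi in (('rail',17,27),('floor',7,16)):
        m=(abs(fy-y0)<8)&(Z>lo)&(Z<hi)&(abs(fx)<75); x=fx[m]
        for sg in (-1,1):
            t=x[(x*sg>30)]
            if len(t)>5: print(y0,nm,sg,len(t),np.percentile(t,[3,97]).round(1))
m=(Z>36)&(Z<48)&(abs(fx)<40)&(fy<-20)&(fy>-60); print('pusher',m.sum(),np.percentile(fy[m],[3,97]) if m.sum() else '')
m=(Z>80)&(Z<92)&(abs(fx)<40)&(fy<120)&(fy>20); print('mouth',m.sum(),np.percentile(fy[m],[1,3,10]) if m.sum() else '')
E
```

```text
[594.7 167.4 169.6] [-180.    -0.2   83.2] 11.54590204338169
0 rail -1 65 [-59.5 -51.9]
0 rail 1 64 [54.  61.7]
0 floor -1 210 [-63.5 -30.6]
0 floor 1 227 [30.5 65.4]
20 rail -1 110 [-59.7 -51.9]
20 rail 1 111 [54.1 62.1]
20 floor -1 298 [-62.8 -30.3]
20 floor 1 321 [31.1 65.2]
pusher 0 
mouth 8876 [40.51526654 42.27754551 48.48517733]
```

View pics/w3.png

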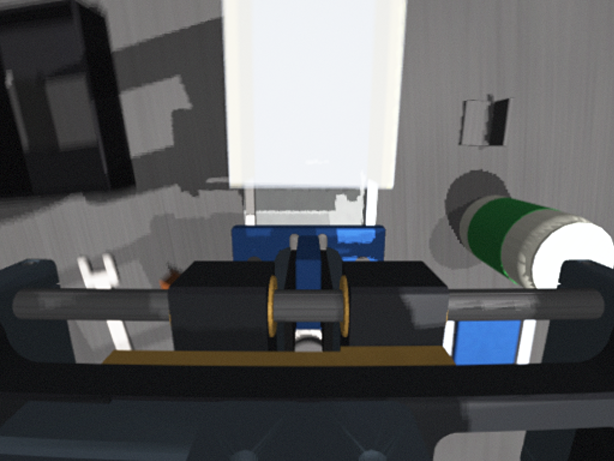

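Bracket held level with its long side across the trough. The rails put the bay centre about 1 mm further in x. Lowering.

>>> {"op": "send_rows", "data": {
  "steps": [
    [[0,0.03,0.5,0,0],[0,0,0.7,0,0],[0,0,0.7,0,0],[0,0,0.6,0,0],[0,0,0.3,0,0]]
  ]
}}

```text
time_s: 10.55
ee_pos: [593.0, 161.7, 54.3]
ee_rot: [-179.6, 0.1, 83.7]
force: [-0.6, -0.7, -3.6]
gripper_width: 11.6
gripper_force: 45.0
```

>>> {"op": "send_rows", "data": {
  "steps": [
    [[0,0,0.15,0,0],[0,0,0.1,0,0],[0,0,0.05,0,0],[0,0,0,0,0],[0,0,0,0,0]]
  ]
}}

```text
time_s: 10.97
ee_pos: [596.5, 162.7, 47.0]
ee_rot: [179.9, -0.0, 83.6]
force: [0.8, 0.5, -3.5]
gripper_width: 11.6
gripper_force: 45.0
```

>>> {"op": "send_rows", "data": {
  "steps": [
    [[0,0,0.05,0,0],[0,0,0.05,0,0],[0,0,0,0,0],[0,0,0,0,0]]
  ]
}}

```text
time_s: 11.3
ee_pos: [596.6, 162.7, 43.6]
ee_rot: [179.9, -0.1, 83.6]
force: [-0.7, 0.9, 6.9]
gripper_width: 11.5
gripper_force: 45.0
```

>>> {"op": "send_rows", "data": {
  "steps": [
    [[0,0,0,0,0.35],[0,0,0,0,0.35],[0,0,0,0,0.35],[0,0,-0.2,0,0.35],[0,0,-0.6,0,0.35]]
  ]
}}

```text
time_s: 11.72
ee_pos: [593.2, 161.9, 71.2]
ee_rot: [-179.6, 0.2, 83.6]
force: [-0.4, -0.8, 0.8]
gripper_width: 32.3
gripper_force: 0.0
```

>>> {"op": "send_rows", "data": {
  "steps": [
    [[0,0,-0.8,0,0.35],[0,0,-0.8,0,0.35],[0,0,-0.8,0,0.4],[0,0,0,0,0.5],[0,0,0,0,0.5]]
  ]
}}

```text
time_s: 12.13
ee_pos: [597.0, 162.8, 172.7]
ee_rot: [179.7, -0.1, 83.6]
force: [0.1, -0.5, -0.3]
gripper_width: 44.9
gripper_force: 0.0
```

```bash
python3 - <<'E'
from h import *
f=grab('wrist'); save(f,'w4.png',None,1.2)
s=env.state(); print(s['ee_pos'].round(1),s['ee_rot'].round(1),s['gripper_width'])
plan([462,-3.5,170],-6.8,15,dirn='neg')
# lever arc
a=np.radians(-6.8); R=np.array([[np.cos(a),-np.sin(a)],[np.sin(a),np.cos(a)]])
prev=None
for t in range(210,139,-6):
    q=R@np.array([130*np.cos(np.radians(t)),-115+130*np.sin(np.radians(t))])+[595.5,162.8]
    if prev is not None:
        d=q-prev; y=a; print(t,q.round(1),round(float(d@[np.cos(y),np.sin(y)])/40,3),round(float(d@[np.sin(y),-np.cos(y)])/40,3))
    prev=q
E
```

```text
[595.7 162.5 170.6] [179.9  -0.   83.6] 45.58663744356517
[[-0.3, -0.19, 0.0, 0.88], [-0.32, -0.16, 0.0, 0.88], [-0.33, -0.12, 0.0, 0.88], [-0.34, -0.09, 0.0, 0.88], [-0.35, -0.05, 0.0, 0.88]]
[[-0.35, -0.01, 0.0, 0.88], [-0.35, 0.02, 0.0, 0.88], [-0.35, 0.06, 0.0, 0.88], [-0.34, 0.1, 0.0, 0.88], [-0.33, 0.13, 0.0, 0.88]]
[[-0.31, 0.17, 0.0, 0.88], [-0.3, 0.2, 0.0, 0.88], [-0.27, 0.23, 0.0, 0.88], [-0.25, 0.26, 0.0, 0.88], [-0.22, 0.28, 0.0, 0.88]]
204 [457.7  10.2] -0.154 -0.303
198 [454.4  23.4] -0.122 -0.318
192 [452.4  36.8] -0.088 -0.329
186 [451.9  50.4] -0.053 -0.336
180 [452.8  64. ] -0.018 -0.34
174 [455.1  77.4] 0.018 -0.34
168 [458.8  90.5] 0.053 -0.336
162 [463.9 103.1] 0.088 -0.329
156 [470.2 115.2] 0.122 -0.318
150 [477.8 126.5] 0.154 -0.303
144 [486.5 136.9] 0.185 -0.285
```

View pics/w4.png

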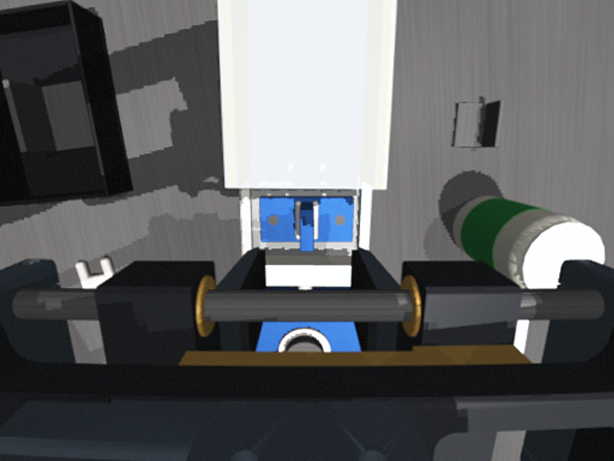

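Blue1 lies flat and centred in the bay (306,222). Moving to the lever knob.

>>> {"op": "send_rows", "data": {
  "steps": [
    [[-0.3,-0.19,0,0.88,0.5],[-0.32,-0.16,0,0.88,0.5],[-0.33,-0.12,0,0.88,0.5],[-0.34,-0.09,0,0.88,0.5],[-0.35,-0.05,0,0.88,0.5]]
  ]
}}

```text
time_s: 12.6
ee_pos: [549.7, 106.8, 167.9]
ee_rot: [-179.8, 0.2, 53.1]
force: [-0.2, -0.3, -0.1]
gripper_width: 45.8
gripper_force: 0.0
```

>>> {"op": "send_rows", "data": {
  "steps": [
    [[-0.35,0,0,0.88,0.5],[-0.35,0.02,0,0.88,0.5],[-0.35,0.06,0,0.88,0.5],[-0.34,0.1,0,0.88,0.5],[-0.33,0.13,0,0.88,0.5]]
  ]
}}

```text
time_s: 13.02
ee_pos: [505.6, 51.6, 168.1]
ee_rot: [-179.9, 0.2, 22.8]
force: [-0.1, 0.4, -1.0]
gripper_width: 45.9
gripper_force: 0.0
```

>>> {"op": "send_rows", "data": {
  "steps": [
    [[-0.31,0.17,0,0.88,0.5],[-0.3,0.2,0,0.88,0.5],[-0.27,0.23,0,0.88,0.5],[-0.25,0.26,0,0.88,0.5],[-0.22,0.28,0,0.88,0.5]]
  ]
}}

```text
time_s: 13.43
ee_pos: [460.8, -3.9, 168.2]
ee_rot: [180.0, 0.2, -7.4]
force: [0.2, -0.1, -0.3]
gripper_width: 45.6
gripper_force: 0.0
```

>>> {"op": "send_rows", "data": {
  "steps": [
    [[0,0,0,0,0.5],[0,0,0,0,0.5]]
  ]
}}

```text
time_s: 13.6
ee_pos: [461.7, -3.6, 168.8]
ee_rot: [-180.0, 0.1, -7.1]
force: [0.1, 0.8, -0.3]
gripper_width: 45.9
gripper_force: 0.0
```

```bash
python3 - <<'E'
from h import *
f=grab('wrist'); P=cloud(f); Z=P[...,2];X=P[...,0];Y=P[...,1]
m=(Z>105)&(Z<135)&(abs(X-462)<40)&(abs(Y+3)<40)&(f['pixels'][...,0]>120)&(f['pixels'][...,1]<90)
v,u=np.where(m); print(m.sum(),np.percentile(Z[m],90) if m.sum() else '')
t=m&(Z>121);v,u=np.where(t); print(cv2.minAreaRect(onplane(f,np.c_[u,v],125)[:,:2].astype(np.float32)) if t.sum()>5 else '')
s=env.state(); print(s['ee_pos'].round(1),s['ee_rot'].round(1),s['gripper_width'])
E
```

```text
520 126.2290621199087
((463.5069885253906, -2.146799087524414), (19.98218536376953, 20.124221801757812), 38.73429489135742)
[462.4  -3.3 169.1] [-1.8e+02  1.0e-01 -7.0e+00] 45.591411534928376
```

>>> {"op": "send_rows", "data": {
  "steps": [
    [[0.02,-0.02,0.6,0,0.5],[0,0,0.7,0,0.5],[0,0,0.6,0,0.5],[0,0,0.1,0,0.4],[0,0,0,0,0.3]]
  ]
}}

```text
time_s: 14.07
ee_pos: [462.6, -2.2, 88.4]
ee_rot: [180.0, 0.2, -7.0]
force: [1.3, 0.5, 0.9]
gripper_width: 35.0
gripper_force: 0.0
```

>>> {"op": "send_rows", "data": {
  "steps": [
    [[0,0,0,0,0.3],[0,0,0,0,0.3],[-0.106,-0.2,0,0,0.3],[-0.092,-0.207,0,0,0.3],[-0.078,-0.213,0,0,0.3]]
  ]
}}

```text
time_s: 14.48
ee_pos: [455.1, 23.3, 90.9]
ee_rot: [179.9, -0.0, -7.1]
force: [-1.9, -4.9, 4.2]
gripper_width: 27.3
gripper_force: 2.6
```

>>> {"op": "send_rows", "data": {
  "steps": [
    [[-0.063,-0.218,0,0,0.3],[-0.047,-0.222,0,0,0.3],[-0.032,-0.225,0,0,0.3],[-0.016,-0.226,0,0,0.3],[0,-0.227,0,0,0.3]]
  ]
}}

```text
time_s: 14.9
ee_pos: [451.0, 68.1, 89.9]
ee_rot: [179.8, 0.4, -7.1]
force: [-6.3, -6.7, 4.1]
gripper_width: 27.3
gripper_force: 3.9
```

>>> {"op": "send_rows", "data": {
  "steps": [
    [[0.016,-0.226,0,0,0.3],[0.032,-0.225,0,0,0.3],[0.047,-0.222,0,0,0.3],[0.063,-0.218,0,0,0.3],[0.078,-0.213,0,0,0.3]]
  ]
}}

```text
time_s: 15.32
ee_pos: [464.8, 110.3, 89.2]
ee_rot: [179.7, 0.5, -7.1]
force: [-6.7, -6.7, 0.6]
gripper_width: 27.2
gripper_force: 4.0
```

>>> {"op": "send_rows", "data": {
  "steps": [
    [[0.092,-0.207,0,0,0.3],[0.106,-0.2,0,0,0.3],[0,0,0,0,0.3],[0,0,0,0,0.3]]
  ]
}}

```text
time_s: 15.65
ee_pos: [475.9, 125.9, 89.2]
ee_rot: [179.8, 0.4, -7.0]
force: [-5.1, -5.0, -1.0]
gripper_width: 27.4
gripper_force: 3.1
```

>>> {"op": "send_rows", "data": {
  "steps": [
    [[0.04,-0.06,0,0,0.3],[0.04,-0.06,0,0,0.3],[0,0,0,0,0.3],[0,0,0,0,0.3]]
  ]
}}

```text
time_s: 15.98
ee_pos: [478.1, 129.1, 89.1]
ee_rot: [179.7, 0.6, -7.1]
force: [-7.8, -7.9, 2.1]
gripper_width: 27.4
gripper_force: 4.3
```

>>> {"op": "send_rows", "data": {
  "steps": [
    [[0.04,-0.06,0,0,0.3],[0,0,0,0,0.3],[0,0,0,0,0.3]]
  ]
}}

```text
time_s: 16.23
ee_pos: [478.2, 129.5, 89.0]
ee_rot: [179.4, 0.8, -7.0]
force: [-10.9, -13.9, 5.2]
gripper_width: 27.4
gripper_force: 7.4
```

```bash
cat > lev.py <<'E'
from h import *
s=env.state(); print(s['ee_pos'].round(1),s['force'].round(1))
f=grab('wrist'); P=cloud(f); Z=P[...,2]
m=(Z>121)&(Z<130)&(f['pixels'][...,0]>120)&(f['pixels'][...,1]<90)
v,u=np.where(m)
if m.sum()>5:
    c=np.array(cv2.minAreaRect(onplane(f,np.c_[u,v],125)[:,:2].astype(np.float32))[0])
    a=np.radians(-6.8); R=np.array([[np.cos(a),-np.sin(a)],[np.sin(a),np.cos(a)]])
    q=R.T@(c-[595.7,162.8])-[0,-115]; print('knob',c.round(1),'ang',np.degrees(np.arctan2(q[1],q[0]))%360,np.hypot(*q))
E
python3 lev.py
```

```text
[478.2 129.5  89. ] [-10.9 -13.9   5.2]
knob [489.  126.6] ang 146.83321906782115 121.44972493668553
```

>>> {"op": "send_rows", "data": {
  "steps": [
    [[0.03,-0.04,0,0,0.3],[0,0,0,0,0.3],[0,0,0,0,0.3],[0,0,0,0,0.3]]
  ]
}}

```text
time_s: 16.62
ee_pos: [478.3, 129.7, 88.9]
ee_rot: [179.3, 0.9, -7.0]
force: [-13.5, -17.1, 8.5]
gripper_width: 27.2
gripper_force: 9.4
```

>>> {"op": "send_rows", "data": {
  "steps": [
    [[-0.15,0.22,0,0,0.3],[-0.106,0.2,0,0,0.3],[-0.092,0.207,0,0,0.3],[-0.078,0.213,0,0,0.3],[-0.063,0.218,0,0,0.3]]
  ]
}}

```text
time_s: 17.03
ee_pos: [461.8, 94.0, 90.1]
ee_rot: [179.9, -0.1, -7.0]
force: [2.0, -6.1, -3.1]
gripper_width: 27.9
gripper_force: 2.7
```

>>> {"op": "send_rows", "data": {
  "steps": [
    [[-0.047,0.222,0,0,0.3],[-0.032,0.225,0,0,0.3],[-0.016,0.226,0,0,0.3],[0,0.227,0,0,0.3],[0.016,0.226,0,0,0.3]]
  ]
}}

```text
time_s: 17.45
ee_pos: [453.7, 50.1, 90.6]
ee_rot: [-180.0, -0.1, -7.1]
force: [2.2, -2.7, -0.1]
gripper_width: 27.3
gripper_force: 1.3
```

>>> {"op": "send_rows", "data": {
  "steps": [
    [[0.032,0.225,0,0,0.3],[0.047,0.222,0,0,0.3],[0.063,0.218,0,0,0.3],[0.078,0.213,0,0,0.3],[0.092,0.207,0,0,0.3]]
  ]
}}

```text
time_s: 17.87
ee_pos: [460.3, 5.0, 89.8]
ee_rot: [-180.0, 0.0, -7.2]
force: [0.8, -1.6, 0.3]
gripper_width: 27.7
gripper_force: 0.5
```

>>> {"op": "send_rows", "data": {
  "steps": [
    [[0.106,0.2,0,0,0.3],[0,0,0,0,0.4],[0,0,0,0,0.5],[0,0,0,0,0.5],[0,0,0,0,0.5]]
  ]
}}

```text
time_s: 18.28
ee_pos: [463.1, -2.3, 89.8]
ee_rot: [-180.0, 0.0, -7.1]
force: [0.6, -0.9, 0.4]
gripper_width: 45.6
gripper_force: 0.0
```

>>> {"op": "send_rows", "data": {
  "steps": [
    [[0,0,-0.5,0,0.5],[0,0,-0.8,0,0.5],[0,0,-0.7,0,0.5],[0,0,0,0,0.5],[0,0,0,0,0.5]]
  ]
}}

```text
time_s: 18.7
ee_pos: [464.3, -2.3, 171.3]
ee_rot: [-180.0, -0.2, -7.1]
force: [-0.4, 0.3, 0.9]
gripper_width: 45.4
gripper_force: 0.0
```

```bash
python3 lev.py; python3 - <<'E'
from h import *
lugs(grab('top'))
plan([470.8,-124.2,130],21.8,6)
E
```

```text
[464.3  -2.3 171.3] [-0.4  0.3  0.9]
knob [463.3  -2.1] ang 209.93887810969125 129.12113678192827
red [ 655.3 -119.8   68.3   54.    39.    10.6   38.1] [283. 161.]
red [ 643.6 -246.2   75.7   54.    51.    13.2   36.8] [323. 165.]
red [ 553.  -242.5   88.1   54.    55.    12.4   34.4] [323. 193.]
blue [ 480.4 -365.   106.2   54.    56.    34.9   13.8] [363. 216.]
red [ 474.5 -249.5  110.    54.    55.    35.8   13.8] [326. 219.]
blue [ 470.8 -124.2  111.9   54.    49.    35.3   12.5] [285. 221.]
[[0.1, 0.5, 0.16, -0.7], [0.05, 0.51, 0.16, -0.7], [0.01, 0.51, 0.16, -0.7], [-0.03, 0.51, 0.16, -0.7], [-0.07, 0.5, 0.16, -0.7]]
[[-0.12, 0.5, 0.16, -0.7]]
```

The lever reached its stop and is back at rest (knob at 210°). Next, blue2.

>>> {"op": "send_rows", "data": {
  "steps": [
    [[0.1,0.5,0.1,-0.7,0.35],[0.05,0.51,0.16,-0.7,0.35],[0,0.51,0.16,-0.7,0.35],[-0.03,0.51,0.16,-0.7,0.35],[-0.07,0.5,0.16,-0.7,0.35]]
  ]
}}

```text
time_s: 19.22
ee_pos: [468.7, -104.9, 138.4]
ee_rot: [-179.9, 0.2, 17.2]
force: [0.6, 0.5, -0.4]
gripper_width: 31.9
gripper_force: 0.0
```

>>> {"op": "send_rows", "data": {
  "steps": [
    [[-0.12,0.5,0.16,-0.7,0.35],[0,0,0,0,0.35],[0,0,0,0,0.35],[0,0,0,0,0.35]]
  ]
}}

```text
time_s: 19.55
ee_pos: [470.5, -124.3, 133.1]
ee_rot: [-179.9, 0.1, 21.7]
force: [-0.3, 0.1, -0.2]
gripper_width: 31.9
gripper_force: 0.0
```

```bash
cat > lugw.py <<'E'
import sys
from h import *
x,y=map(float,sys.argv[1:3])
f=grab('wrist'); P=cloud(f); Z=P[...,2];X=P[...,0];Y=P[...,1]
m=(Z>44)&(Z<64)&(abs(X-x)<28)&(abs(Y-y)<28)
v,u=np.where(m); r=cv2.minAreaRect(onplane(f,np.c_[u,v],55)[:,:2].astype(np.float32)); print(m.sum(),r)
s=env.state(); print(s['ee_pos'].round(1),s['ee_rot'].round(1))
(w,h),a=r[1:]; ax=(a if w<h else a+90)%180; yaw=(ax-90-s['ee_rot'][2]+90)%180-90+s['ee_rot'][2]
print('yaw',yaw); plan([*r[0],30],yaw,1)
E
python3 lugw.py 470.8 -124.2
```

```text
517 ((473.1457824707031, -122.66307067871094), (37.39946365356445, 11.042128562927246), 21.68075942993164)
[ 470.7 -124.1  133.5] [-179.9    0.    21.7]
yaw 21.68075942993164
[[0.07, -0.01, 2.59, 0.01]]
```

>>> {"op": "send_rows", "data": {
  "steps": [
    [[0.03,-0.01,0.5,0,0.35],[0,0,0.7,0,0.35],[0,0,0.7,0,0.35],[0,0,0.5,0,0.35],[0,0,0.18,0,0.35]]
  ]
}}

```text
time_s: 20.02
ee_pos: [470.1, -122.6, 28.4]
ee_rot: [-179.8, 0.2, 21.8]
force: [-1.0, 0.4, -0.1]
gripper_width: 31.8
gripper_force: 0.0
```

>>> {"op": "send_rows", "data": {
  "steps": [
    [[0,0,0,0,0.35],[0,0,0,0,0],[0,0,0,0,0],[0,0,0,0,0],[0,0,0,0,0]]
  ],
  "squeeze": 45
}}

```text
time_s: 20.43
ee_pos: [473.0, -124.2, 32.1]
ee_rot: [179.9, -0.1, 21.7]
force: [0.0, 1.8, 3.7]
gripper_width: 11.7
gripper_force: 45.0
```

>>> {"op": "send_rows", "data": {
  "steps": [
    [[0,0,-0.3,0,0],[0,0,-0.8,0,0],[0,0,-0.8,0,0],[0,0,-0.8,0,0],[0,0,-0.8,0,0]]
  ]
}}

```text
time_s: 20.85
ee_pos: [471.3, -124.0, 172.1]
ee_rot: [-180.0, 0.0, 21.7]
force: [0.7, -0.7, -4.3]
gripper_width: 11.4
gripper_force: 45.0
```

```bash
python3 - <<'E'
from h import *
s=env.state(); print(s['ee_pos'].round(1),s['ee_rot'].round(1),s['gripper_width'])
plan([596,163,170],83.2,15)
E
```

```text
[ 471.3 -124.   172.1] [-180.     0.    21.7] 11.424650745361294
[[0.37, -0.37, 0.0, -0.6], [0.4, -0.34, 0.0, -0.6], [0.42, -0.31, 0.0, -0.6], [0.44, -0.28, 0.0, -0.6], [0.46, -0.25, 0.0, -0.6]]
[[0.48, -0.21, 0.0, -0.6], [0.49, -0.18, 0.0, -0.6], [0.5, -0.14, 0.0, -0.6], [0.51, -0.11, 0.0, -0.6], [0.52, -0.07, 0.0, -0.6]]
[[0.52, -0.03, 0.0, -0.6], [0.52, 0.0, 0.0, -0.6], [0.52, 0.04, 0.0, -0.6], [0.52, 0.08, 0.0, -0.6], [0.51, 0.11, 0.0, -0.6]]
```

>>> {"op": "send_rows", "data": {
  "steps": [
    [[0.37,-0.37,0,-0.6,0],[0.4,-0.34,0,-0.6,0],[0.42,-0.31,0,-0.6,0],[0.44,-0.28,0,-0.6,0],[0.46,-0.25,0,-0.6,0]]
  ]
}}

```text
time_s: 21.27
ee_pos: [513.4, -27.4, 170.7]
ee_rot: [-180.0, 0.0, 42.6]
force: [0.3, -1.1, -4.0]
gripper_width: 11.8
gripper_force: 45.0
```

>>> {"op": "send_rows", "data": {
  "steps": [
    [[0.48,-0.21,0,-0.6,0],[0.49,-0.18,0,-0.6,0],[0.5,-0.14,0,-0.6,0],[0.51,-0.11,0,-0.6,0],[0.52,-0.07,0,-0.6,0]]
  ]
}}

```text
time_s: 21.68
ee_pos: [555.0, 68.4, 170.4]
ee_rot: [-179.9, 0.0, 63.2]
force: [0.3, 0.2, -4.3]
gripper_width: 12.3
gripper_force: 45.0
```

>>> {"op": "send_rows", "data": {
  "steps": [
    [[0.52,-0.03,0,-0.6,0],[0.52,0,0,-0.6,0],[0.52,0.04,0,-0.6,0],[0.52,0.08,0,-0.6,0],[0.51,0.11,0,-0.6,0]]
  ]
}}

```text
time_s: 22.1
ee_pos: [596.2, 164.3, 170.3]
ee_rot: [-179.9, 0.0, 83.8]
force: [0.4, 0.7, -4.0]
gripper_width: 11.7
gripper_force: 45.0
```

>>> {"op": "send_rows", "data": {
  "steps": [
    [[0,0,0,0,0],[0,0,0,0,0],[0,0,0,0,0]]
  ]
}}

```text
time_s: 22.35
ee_pos: [595.7, 163.0, 170.2]
ee_rot: [-179.9, 0.1, 83.6]
force: [-1.1, -0.8, -4.3]
gripper_width: 12.0
gripper_force: 45.0
```

```bash
python3 - <<'E'
from h import *
f=grab('wrist'); save(f,'w5.png',None,1.2)
s=env.state(); print(s['ee_pos'].round(1),s['ee_rot'].round(1),s['gripper_width'])
plan([596,163,44],83.2,1)
E
```

```text
[595.8 162.8 170.4] [-179.9    0.    83.6] 12.013203324354853
[[0.01, 0.01, 3.16, 0.05]]
```

View pics/w5.png

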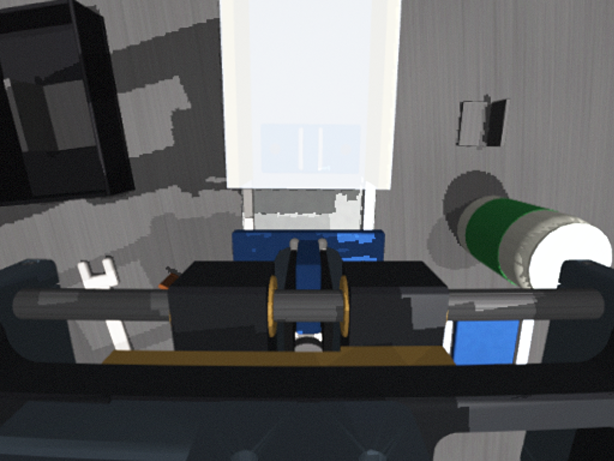

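The first bracket shows through the clear roof at (310,148), fully inside the tunnel. Blue2 is held level over the empty bay.

>>> {"op": "send_rows", "data": {
  "steps": [
    [[0.01,0.01,0.5,0.05,0],[0,0,0.7,0,0],[0,0,0.7,0,0],[0,0,0.6,0,0],[0,0,0.3,0,0]]
  ]
}}

```text
time_s: 22.82
ee_pos: [594.4, 162.2, 55.6]
ee_rot: [-179.7, 0.1, 83.2]
force: [-0.7, -0.0, -5.0]
gripper_width: 12.1
gripper_force: 45.0
```

>>> {"op": "send_rows", "data": {
  "steps": [
    [[0,0,0.15,0,0],[0,0,0.1,0,0],[0,0,0.08,0,0],[0,0,0,0,0],[0,0,0,0,0]]
  ]
}}

```text
time_s: 23.23
ee_pos: [597.5, 163.9, 46.5]
ee_rot: [179.9, -0.0, 83.3]
force: [-0.5, -0.4, -3.0]
gripper_width: 12.1
gripper_force: 45.0
```

>>> {"op": "send_rows", "data": {
  "steps": [
    [[0,0,0.03,0,0],[0,0,0,0,0],[0,0,0,0,0]]
  ]
}}

```text
time_s: 23.48
ee_pos: [597.1, 164.0, 44.8]
ee_rot: [180.0, -0.0, 83.3]
force: [0.8, -0.1, -4.0]
gripper_width: 11.8
gripper_force: 45.0
```

>>> {"op": "send_rows", "data": {
  "steps": [
    [[0,0,0.04,0,0],[0,0,0,0,0],[0,0,0,0,0]]
  ]
}}

```text
time_s: 23.73
ee_pos: [597.3, 164.1, 44.1]
ee_rot: [179.9, -0.0, 83.3]
force: [-2.4, -1.4, 5.3]
gripper_width: 11.5
gripper_force: 45.0
```

>>> {"op": "send_rows", "data": {
  "steps": [
    [[0,0,0,0,0.35],[0,0,0,0,0.35],[0,0,0,0,0.35],[0,0,-0.2,0,0.35],[0,0,-0.6,0,0.35]]
  ]
}}

```text
time_s: 24.15
ee_pos: [594.5, 163.3, 71.9]
ee_rot: [-179.6, 0.2, 83.3]
force: [0.0, -0.2, 0.1]
gripper_width: 32.0
gripper_force: 0.0
```

>>> {"op": "send_rows", "data": {
  "steps": [
    [[0,0,-0.8,0,0.35],[0,0,-0.8,0,0.35],[0,0,-0.8,0,0.4],[0,0,0,0,0.5],[0,0,0,0,0.5]]
  ]
}}

```text
time_s: 24.57
ee_pos: [598.2, 164.3, 173.5]
ee_rot: [179.7, -0.1, 83.3]
force: [-0.9, 0.3, 0.4]
gripper_width: 44.8
gripper_force: 0.0
```

```bash
python3 - <<'E'
from h import *
f=grab('wrist'); P=cloud(f); Z=P[...,2];X=P[...,0];Y=P[...,1]
hsv=cv2.cvtColor(f['pixels'],cv2.COLOR_RGB2HSV)
bl=(hsv[...,0]>100)&(hsv[...,0]<130)&(hsv[...,1]>90)&(abs(X-596)<70)&(Y>125)&(Y<215)
m=bl&(Z>14)&(Z<32)
v,u=np.where(m); q=onplane(f,np.c_[u,v],22)[:,:2].astype(np.float32); print(m.sum(),np.percentile(Z[m],[5,50,95]),cv2.minAreaRect(q))
s=env.state(); print(s['ee_pos'].round(1),s['ee_rot'].round(1),s['gripper_width'])
plan([462.8,-2.5,170],-6.8,15,dirn='neg')
E
```

```text
2189 [21.17269244 22.48612831 23.72732805] ((597.4711303710938, 163.61923217773438), (43.83371353149414, 89.30992126464844), 83.20671081542969)
[597.  163.9 171.4] [179.9  -0.   83.3] 45.632861858058114
[[-0.3, -0.19, 0.0, 0.87], [-0.32, -0.16, 0.0, 0.87], [-0.33, -0.12, 0.0, 0.87], [-0.35, -0.09, 0.0, 0.87], [-0.35, -0.05, 0.0, 0.87]]
[[-0.36, -0.01, 0.0, 0.87], [-0.36, 0.02, 0.0, 0.87], [-0.35, 0.06, 0.0, 0.87], [-0.34, 0.1, 0.0, 0.87], [-0.33, 0.13, 0.0, 0.87]]
[[-0.31, 0.17, 0.0, 0.87], [-0.3, 0.2, 0.0, 0.87], [-0.27, 0.23, 0.0, 0.87], [-0.25, 0.26, 0.0, 0.87], [-0.22, 0.28, 0.0, 0.87]]
```

Blue2 lies flat (plate top at z = 22), square to the trough and centred. To the lever again.

>>> {"op": "send_rows", "data": {
  "steps": [
    [[-0.3,-0.19,0,0.87,0.5],[-0.32,-0.16,0,0.87,0.5],[-0.33,-0.12,0,0.87,0.5],[-0.35,-0.09,0,0.87,0.5],[-0.35,-0.05,0,0.87,0.5]]
  ]
}}

```text
time_s: 25.03
ee_pos: [550.5, 107.9, 168.7]
ee_rot: [-179.8, 0.2, 53.1]
force: [0.1, -0.2, -0.0]
gripper_width: 45.3
gripper_force: 0.0
```

>>> {"op": "send_rows", "data": {
  "steps": [
    [[-0.36,0,0,0.87,0.5],[-0.36,0.02,0,0.87,0.5],[-0.35,0.06,0,0.87,0.5],[-0.34,0.1,0,0.87,0.5],[-0.33,0.13,0,0.87,0.5]]
  ]
}}

```text
time_s: 25.45
ee_pos: [506.1, 52.1, 168.9]
ee_rot: [-179.9, 0.2, 23.2]
force: [0.4, -0.4, 0.2]
gripper_width: 45.4
gripper_force: 0.0
```

>>> {"op": "send_rows", "data": {
  "steps": [
    [[-0.31,0.17,0,0.87,0.5],[-0.3,0.2,0,0.87,0.5],[-0.27,0.23,0,0.87,0.5],[-0.25,0.26,0,0.87,0.5],[-0.22,0.28,0,0.87,0.5]]
  ]
}}

```text
time_s: 25.87
ee_pos: [461.8, -3.8, 169.0]
ee_rot: [180.0, 0.2, -6.7]
force: [0.4, -0.4, -0.1]
gripper_width: 45.5
gripper_force: 0.0
```

>>> {"op": "send_rows", "data": {
  "steps": [
    [[0,0,0,0,0.5],[0,0,0,0,0.5],[0,0,0,0,0.5]]
  ]
}}

```text
time_s: 26.12
ee_pos: [463.5, -3.0, 170.0]
ee_rot: [-180.0, 0.1, -6.3]
force: [-0.4, 0.2, 0.3]
gripper_width: 45.6
gripper_force: 0.0
```

```bash
python3 lev.py; python3 -c "
from h import *
print(env.state()['ee_rot']); plan([463.2,-2.3,90],-6.8,1)"
```

```text
[463.5  -3.  170. ] [-0.4  0.2  0.3]
knob [463.3  -2.1] ang 209.92202958060622 129.19069698407228
[-1.79980896e+02  4.51041266e-02 -6.33529004e+00]
[[-0.01, -0.01, 2.0, 0.07]]
```

Same stroke as before. I expect a little more force with two brackets in the row.

>>> {"op": "send_rows", "data": {
  "steps": [
    [[0,-0.02,0.6,0.07,0.5],[0,0,0.7,0,0.5],[0,0,0.6,0,0.5],[0,0,0.1,0,0.4],[0,0,0,0,0.3]]
  ]
}}

```text
time_s: 26.58
ee_pos: [462.8, -2.0, 89.4]
ee_rot: [180.0, 0.2, -6.8]
force: [-0.0, -0.3, 0.2]
gripper_width: 35.3
gripper_force: 0.0
```

>>> {"op": "send_rows", "data": {
  "steps": [
    [[0,0,0,0,0.3],[0,0,0,0,0.3],[-0.106,-0.2,0,0,0.3],[-0.092,-0.207,0,0,0.3],[-0.078,-0.213,0,0,0.3]]
  ]
}}

```text
time_s: 27.0
ee_pos: [455.1, 23.5, 91.7]
ee_rot: [179.9, -0.0, -6.9]
force: [-2.4, -4.8, 3.5]
gripper_width: 27.5
gripper_force: 3.2
```

>>> {"op": "send_rows", "data": {
  "steps": [
    [[-0.063,-0.218,0,0,0.3],[-0.047,-0.222,0,0,0.3],[-0.032,-0.225,0,0,0.3],[-0.016,-0.226,0,0,0.3],[0,-0.227,0,0,0.3]]
  ]
}}

```text
time_s: 27.42
ee_pos: [450.8, 68.0, 90.8]
ee_rot: [179.8, 0.4, -6.8]
force: [-8.0, -8.8, 6.2]
gripper_width: 27.3
gripper_force: 4.7
```

>>> {"op": "send_rows", "data": {
  "steps": [
    [[0.016,-0.226,0,0,0.3],[0.032,-0.225,0,0,0.3],[0.047,-0.222,0,0,0.3],[0.063,-0.218,0,0,0.3],[0.078,-0.213,0,0,0.3]]
  ]
}}

```text
time_s: 27.83
ee_pos: [463.8, 110.2, 89.9]
ee_rot: [179.7, 0.6, -6.8]
force: [-9.6, -7.7, 1.5]
gripper_width: 27.0
gripper_force: 4.7
```

>>> {"op": "send_rows", "data": {
  "steps": [
    [[0.092,-0.207,0,0,0.3],[0.106,-0.2,0,0,0.3],[0.04,-0.06,0,0,0.3],[0.04,-0.06,0,0,0.3],[0,0,0,0,0.3]]
  ]
}}

```text
time_s: 28.25
ee_pos: [477.2, 129.3, 89.6]
ee_rot: [179.6, 0.6, -6.8]
force: [-8.5, -8.4, 2.3]
gripper_width: 27.2
gripper_force: 4.7
```

>>> {"op": "send_rows", "data": {
  "steps": [
    [[0.04,-0.06,0,0,0.3],[0.03,-0.04,0,0,0.3],[0,0,0,0,0.3],[0,0,0,0,0.3],[0,0,0,0,0.3]]
  ]
}}

```text
time_s: 28.67
ee_pos: [477.4, 129.8, 89.5]
ee_rot: [179.3, 1.0, -6.8]
force: [-13.4, -16.9, 7.3]
gripper_width: 27.6
gripper_force: 9.6
```

Same stop signature: TCP at (477,130) and the force rising. Following the lever back to rest.

>>> {"op": "send_rows", "data": {
  "steps": [
    [[-0.15,0.22,0,0,0.3],[-0.106,0.2,0,0,0.3],[-0.092,0.207,0,0,0.3],[-0.078,0.213,0,0,0.3],[-0.063,0.218,0,0,0.3]]
  ]
}}

```text
time_s: 29.08
ee_pos: [461.3, 94.2, 90.7]
ee_rot: [179.9, -0.1, -6.8]
force: [2.8, -6.8, -2.2]
gripper_width: 27.6
gripper_force: 2.7
```

>>> {"op": "send_rows", "data": {
  "steps": [
    [[-0.047,0.222,0,0,0.3],[-0.032,0.225,0,0,0.3],[-0.016,0.226,0,0,0.3],[0,0.227,0,0,0.3],[0.016,0.226,0,0,0.3]]
  ]
}}

```text
time_s: 29.5
ee_pos: [453.6, 50.3, 91.3]
ee_rot: [-180.0, -0.1, -6.9]
force: [1.8, -4.0, 0.6]
gripper_width: 27.4
gripper_force: 1.3
```

>>> {"op": "send_rows", "data": {
  "steps": [
    [[0.032,0.225,0,0,0.3],[0.047,0.222,0,0,0.3],[0.063,0.218,0,0,0.3],[0.078,0.213,0,0,0.3],[0.092,0.207,0,0,0.3]]
  ]
}}

```text
time_s: 29.92
ee_pos: [460.3, 5.2, 90.7]
ee_rot: [-180.0, 0.0, -6.9]
force: [0.5, -1.4, 0.1]
gripper_width: 27.0
gripper_force: 0.6
```

>>> {"op": "send_rows", "data": {
  "steps": [
    [[0.106,0.2,0,0,0.3],[0,0,0,0,0.4],[0,0,0,0,0.5],[0,0,0,0,0.5],[0,0,0,0,0.5]]
  ]
}}

```text
time_s: 30.33
ee_pos: [463.2, -2.1, 90.6]
ee_rot: [-180.0, 0.0, -6.9]
force: [0.8, 0.4, -0.0]
gripper_width: 45.1
gripper_force: 0.0
```

>>> {"op": "send_rows", "data": {
  "steps": [
    [[0,0,-0.5,0,0.5],[0,0,-0.8,0,0.5],[0,0,-0.7,0,0.5],[0,0,0,0,0.5],[0,0,0,0,0.5]]
  ]
}}

```text
time_s: 30.75
ee_pos: [464.4, -2.1, 172.1]
ee_rot: [-180.0, -0.2, -6.9]
force: [0.6, -0.1, -0.5]
gripper_width: 45.3
gripper_force: 0.0
```

```bash
python3 lev.py; python3 - <<'E'
from h import *
L=lugs(grab('top'))
b=[l for l in L if l[0]=='blue' and l[2]<-200]
for l in b: plan([l[1],l[2],133],l[3]-90,15)
E
```

```text
[464.4  -2.1 172.1] [ 0.6 -0.1 -0.5]
knob [463.2  -2.2] ang 209.96758674416594 129.26402453665256
red [ 655.3 -119.8   68.3   54.    39.    10.6   38.1] [283. 161.]
red [ 643.3 -245.9   76.8   54.    52.    13.4   37.3] [323. 165.]
red [ 553.  -242.5   88.1   54.    57.    12.4   34.4] [323. 194.]
blue [ 480.2 -364.   106.2   54.    57.    34.9   15.8] [363. 216.]
red [ 474.4 -249.3  110.    54.    54.    35.8   14.4] [326. 219.]
[[0.1, 0.6, 0.06, -0.22], [0.09, 0.6, 0.06, -0.22], [0.07, 0.6, 0.06, -0.22], [0.05, 0.6, 0.06, -0.22], [0.04, 0.6, 0.06, -0.22]]
[[0.02, 0.6, 0.06, -0.22], [0.0, 0.6, 0.06, -0.22], [-0.01, 0.6, 0.06, -0.22], [-0.03, 0.6, 0.06, -0.22], [-0.04, 0.6, 0.06, -0.22]]
[[-0.06, 0.6, 0.06, -0.22], [-0.08, 0.6, 0.06, -0.22], [-0.09, 0.6, 0.06, -0.22], [-0.11, 0.59, 0.06, -0.22], [-0.12, 0.59, 0.06, -0.22]]
```

>>> {"op": "send_rows", "data": {
  "steps": [
    [[0.1,0.6,0.06,-0.22,0.35],[0.09,0.6,0.06,-0.22,0.35],[0.07,0.6,0.06,-0.22,0.35],[0.05,0.6,0.06,-0.22,0.35],[0.04,0.6,0.06,-0.22,0.35]]
  ]
}}

```text
time_s: 31.27
ee_pos: [468.2, -123.9, 156.9]
ee_rot: [-179.9, 0.2, 0.7]
force: [-0.2, 0.1, -0.6]
gripper_width: 31.8
gripper_force: 0.0
```

>>> {"op": "send_rows", "data": {
  "steps": [
    [[0.02,0.6,0.06,-0.22,0.35],[0,0.6,0.06,-0.22,0.35],[-0.01,0.6,0.06,-0.22,0.35],[-0.03,0.6,0.06,-0.22,0.35],[-0.04,0.6,0.06,-0.22,0.35]]
  ]
}}

```text
time_s: 31.68
ee_pos: [473.5, -243.7, 144.7]
ee_rot: [-179.9, 0.2, 8.3]
force: [-0.9, 0.4, 0.6]
gripper_width: 32.3
gripper_force: 0.0
```

>>> {"op": "send_rows", "data": {
  "steps": [
    [[-0.06,0.6,0.06,-0.22,0.35],[-0.08,0.6,0.06,-0.22,0.35],[-0.09,0.6,0.06,-0.22,0.35],[-0.11,0.59,0.06,-0.22,0.35],[-0.12,0.59,0.06,-0.22,0.35]]
  ]
}}

```text
time_s: 32.1
ee_pos: [478.8, -364.1, 132.5]
ee_rot: [-179.8, 0.1, 15.8]
force: [-0.7, 0.8, 0.1]
gripper_width: 31.5
gripper_force: 0.0
```

>>> {"op": "send_rows", "data": {
  "steps": [
    [[0,0,0,0,0.35],[0,0,0,0,0.35],[0,0,0,0,0.35],[0,0,0,0,0.35]]
  ]
}}

```text
time_s: 32.43
ee_pos: [479.5, -362.5, 134.0]
ee_rot: [-179.9, 0.0, 15.8]
force: [0.2, 0.9, -0.6]
gripper_width: 31.5
gripper_force: 0.0
```

```bash
python3 lugw.py 480.3 -364.2
```

```text
529 ((479.73980712890625, -367.0160217285156), (37.80495071411133, 11.832969665527344), 15.748099327087402)
[ 479.6 -362.6  134.3] [-179.9    0.    15.8]
yaw 15.748099327087406
[[-0.03, 0.11, 2.61, 0.01]]
```

>>> {"op": "send_rows", "data": {
  "steps": [
    [[-0.01,0.08,0.5,0,0.35],[0,0,0.7,0,0.35],[0,0,0.7,0,0.35],[0,0,0.5,0,0.35],[0,0,0.2,0,0.35]]
  ]
}}

```text
time_s: 32.9
ee_pos: [478.7, -364.8, 27.9]
ee_rot: [-179.7, 0.2, 15.8]
force: [-0.2, -0.7, -1.0]
gripper_width: 31.8
gripper_force: 0.0
```

>>> {"op": "send_rows", "data": {
  "steps": [
    [[0,0,0,0,0.35],[0,0,0,0,0],[0,0,0,0,0],[0,0,0,0,0],[0,0,0,0,0]]
  ],
  "squeeze": 45
}}

```text
time_s: 33.32
ee_pos: [481.2, -367.6, 32.3]
ee_rot: [179.9, -0.1, 15.8]
force: [-0.0, -0.7, 2.7]
gripper_width: 11.7
gripper_force: 45.0
```

>>> {"op": "send_rows", "data": {
  "steps": [
    [[0,0,-0.3,0,0],[0,0,-0.8,0,0],[0,0,-0.8,0,0],[0,0,-0.8,0,0],[0,0,-0.8,0,0]]
  ]
}}

```text
time_s: 33.73
ee_pos: [479.8, -366.7, 172.3]
ee_rot: [-180.0, 0.0, 15.8]
force: [0.1, -0.6, -2.3]
gripper_width: 11.6
gripper_force: 45.0
```

```bash
python3 - <<'E'
from h import *
s=env.state(); print(s['ee_pos'].round(1),s['ee_rot'].round(1),s['gripper_width'])
plan([596,163,171],83.2,20)
E
```

```text
[ 479.8 -366.7  172.3] [-180.     0.    15.8] 11.58389613685967
[[0.32, -0.6, 0.0, -0.49], [0.35, -0.58, 0.0, -0.49], [0.39, -0.56, 0.0, -0.49], [0.42, -0.53, 0.0, -0.49], [0.45, -0.51, 0.0, -0.49]]
[[0.48, -0.48, 0.0, -0.49], [0.51, -0.45, 0.0, -0.49], [0.53, -0.42, 0.0, -0.49], [0.56, -0.39, 0.0, -0.49], [0.58, -0.35, 0.0, -0.49]]
[[0.6, -0.32, 0.0, -0.49], [0.62, -0.28, 0.0, -0.49], [0.63, -0.25, 0.0, -0.49], [0.64, -0.21, 0.0, -0.49], [0.66, -0.17, 0.0, -0.49]]
[[0.66, -0.13, 0.0, -0.49], [0.67, -0.09, 0.0, -0.49], [0.68, -0.05, 0.0, -0.49], [0.68, -0.01, 0.0, -0.49], [0.68, 0.03, 0.0, -0.49]]
```

>>> {"op": "send_rows", "data": {
  "steps": [
    [[0.32,-0.6,0,-0.49,0],[0.35,-0.58,0,-0.49,0],[0.39,-0.56,0,-0.49,0],[0.42,-0.53,0,-0.49,0],[0.45,-0.51,0,-0.49,0]]
  ]
}}

```text
time_s: 34.15
ee_pos: [508.9, -233.0, 170.9]
ee_rot: [-180.0, -0.0, 32.7]
force: [0.7, -0.0, -2.6]
gripper_width: 11.8
gripper_force: 45.0
```

>>> {"op": "send_rows", "data": {
  "steps": [
    [[0.48,-0.48,0,-0.49,0],[0.51,-0.45,0,-0.49,0],[0.53,-0.42,0,-0.49,0],[0.56,-0.39,0,-0.49,0],[0.58,-0.35,0,-0.49,0]]
  ]
}}

```text
time_s: 34.57
ee_pos: [538.2, -100.3, 170.9]
ee_rot: [-180.0, -0.0, 49.6]
force: [1.7, -1.2, -2.9]
gripper_width: 11.9
gripper_force: 45.0
```

>>> {"op": "send_rows", "data": {
  "steps": [
    [[0.6,-0.32,0,-0.49,0],[0.62,-0.28,0,-0.49,0],[0.63,-0.25,0,-0.49,0],[0.64,-0.21,0,-0.49,0],[0.66,-0.17,0,-0.49,0]]
  ]
}}

```text
time_s: 34.98
ee_pos: [567.6, 32.1, 170.9]
ee_rot: [-180.0, 0.0, 66.5]
force: [0.7, -0.7, -3.0]
gripper_width: 11.7
gripper_force: 45.0
```

>>> {"op": "send_rows", "data": {
  "steps": [
    [[0.66,-0.13,0,-0.49,0],[0.67,-0.09,0,-0.49,0],[0.68,-0.05,0,-0.49,0],[0.68,-0.01,0,-0.49,0],[0.68,0.03,0,-0.49,0]]
  ]
}}

```text
time_s: 35.4
ee_pos: [597.5, 164.3, 170.8]
ee_rot: [-180.0, 0.0, 83.3]
force: [0.2, 0.3, -3.4]
gripper_width: 11.6
gripper_force: 45.0
```

>>> {"op": "send_rows", "data": {
  "steps": [
    [[0,0,0,0,0],[0,0,0,0,0],[0,0,0,0,0]]
  ]
}}

```text
time_s: 35.65
ee_pos: [597.2, 162.8, 170.6]
ee_rot: [-180.0, 0.0, 83.1]
force: [-0.6, -0.5, -3.4]
gripper_width: 11.8
gripper_force: 45.0
```

```bash
python3 - <<'E'
from h import *
f=grab('wrist'); save(f,'w6.png',None,1.2)
s=env.state(); print(s['ee_pos'].round(1),s['ee_rot'].round(1),s['gripper_width'])
plan([596,163,44],83.2,1)
E
```

```text
[597.2 162.3 170.7] [-180.     0.    83.1] 11.460918461710714
[[0.01, -0.03, 3.17, -0.01]]
```

View pics/w6.png

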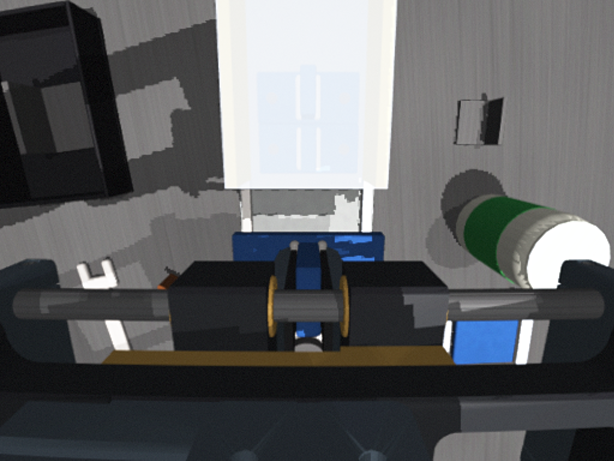

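Two brackets are visible in a row in the tunnel at about (308,95) and (308,148), and blue3 is level over the empty bay.

>>> {"op": "send_rows", "data": {
  "steps": [
    [[0.01,-0.03,0.5,0,0],[0,0,0.7,0,0],[0,0,0.7,0,0],[0,0,0.6,0,0],[0,0,0.3,0,0]]
  ]
}}

```text
time_s: 36.12
ee_pos: [594.3, 161.7, 55.7]
ee_rot: [-179.7, 0.1, 83.0]
force: [-0.6, -0.1, -3.2]
gripper_width: 11.5
gripper_force: 45.0
```

>>> {"op": "send_rows", "data": {
  "steps": [
    [[0,0,0.15,0,0],[0,0,0.1,0,0],[0,0,0.1,0,0],[0,0,0,0,0],[0,0,0,0,0]]
  ]
}}

```text
time_s: 36.53
ee_pos: [597.1, 163.6, 45.7]
ee_rot: [179.9, -0.0, 83.1]
force: [-0.2, -0.3, -3.1]
gripper_width: 11.8
gripper_force: 45.0
```

>>> {"op": "send_rows", "data": {
  "steps": [
    [[0,0,0.03,0,0],[0,0,0,0,0],[0,0,0,0,0]]
  ]
}}

```text
time_s: 36.78
ee_pos: [597.3, 163.8, 44.4]
ee_rot: [179.9, -0.0, 83.2]
force: [0.5, -0.2, -1.0]
gripper_width: 11.5
gripper_force: 45.0
```

>>> {"op": "send_rows", "data": {
  "steps": [
    [[0,0,0.02,0,0],[0,0,0,0,0],[0,0,0,0,0]]
  ]
}}

```text
time_s: 37.03
ee_pos: [597.3, 163.8, 44.4]
ee_rot: [179.9, -0.0, 83.2]
force: [-0.4, -0.9, 5.4]
gripper_width: 11.5
gripper_force: 45.0
```

>>> {"op": "send_rows", "data": {
  "steps": [
    [[0,0,0,0,0.35],[0,0,0,0,0.35],[0,0,0,0,0.35],[0,0,-0.2,0,0.35],[0,0,-0.6,0,0.35]]
  ]
}}

```text
time_s: 37.45
ee_pos: [594.0, 163.1, 72.0]
ee_rot: [-179.6, 0.2, 83.2]
force: [0.6, -0.5, 0.9]
gripper_width: 31.8
gripper_force: 0.0
```

>>> {"op": "send_rows", "data": {
  "steps": [
    [[0,0,-0.8,0,0.35],[0,0,-0.8,0,0.35],[0,0,-0.8,0,0.4],[0,0,0,0,0.5],[0,0,0,0,0.5]]
  ]
}}

```text
time_s: 37.87
ee_pos: [597.7, 164.0, 173.5]
ee_rot: [179.7, -0.1, 83.2]
force: [0.2, -0.4, -0.7]
gripper_width: 44.9
gripper_force: 0.0
```

```bash
python3 - <<'E'
from h import *
f=grab('wrist'); P=cloud(f); Z=P[...,2];X=P[...,0];Y=P[...,1]
hsv=cv2.cvtColor(f['pixels'],cv2.COLOR_RGB2HSV)
bl=(hsv[...,0]>100)&(hsv[...,0]<130)&(hsv[...,1]>90)&(abs(X-596)<70)&(Y>125)&(Y<215)
m=bl&(Z>14)&(Z<32)
v,u=np.where(m); q=onplane(f,np.c_[u,v],22)[:,:2].astype(np.float32); print(m.sum(),np.percentile(Z[m],[5,50,95]),cv2.minAreaRect(q))
s=env.state(); print(s['ee_pos'].round(1),s['ee_rot'].round(1),s['gripper_width'])
plan([462.8,-2.5,170],-6.8,15,dirn='neg')
E
```

```text
2146 [21.23154866 22.47527438 23.70970582] ((597.2429809570312, 162.14447021484375), (43.86886215209961, 89.27549743652344), 83.03937530517578)
[596.5 163.7 171.4] [179.9  -0.   83.1] 45.657266216463654
[[-0.3, -0.19, 0.0, 0.87], [-0.32, -0.16, 0.0, 0.87], [-0.33, -0.12, 0.0, 0.87], [-0.34, -0.09, 0.0, 0.87], [-0.35, -0.05, 0.0, 0.87]]
[[-0.36, -0.01, 0.0, 0.87], [-0.35, 0.02, 0.0, 0.87], [-0.35, 0.06, 0.0, 0.87], [-0.34, 0.1, 0.0, 0.87], [-0.33, 0.13, 0.0, 0.87]]
[[-0.31, 0.17, 0.0, 0.87], [-0.29, 0.2, 0.0, 0.87], [-0.27, 0.23, 0.0, 0.87], [-0.25, 0.26, 0.0, 0.87], [-0.22, 0.28, 0.0, 0.87]]
```

Blue3 lies flat and square in the bay. To the lever.

>>> {"op": "send_rows", "data": {
  "steps": [
    [[-0.3,-0.19,0,0.87,0.5],[-0.32,-0.16,0,0.87,0.5],[-0.33,-0.12,0,0.87,0.5],[-0.35,-0.09,0,0.87,0.5],[-0.35,-0.05,0,0.87,0.5]]
  ]
}}

```text
time_s: 38.33
ee_pos: [549.9, 107.8, 168.7]
ee_rot: [-179.8, 0.2, 53.0]
force: [0.5, -0.7, 0.5]
gripper_width: 45.5
gripper_force: 0.0
```

>>> {"op": "send_rows", "data": {
  "steps": [
    [[-0.36,0,0,0.87,0.5],[-0.36,0.02,0,0.87,0.5],[-0.35,0.06,0,0.87,0.5],[-0.34,0.1,0,0.87,0.5],[-0.33,0.13,0,0.87,0.5]]
  ]
}}

```text
time_s: 38.75
ee_pos: [505.4, 52.0, 168.9]
ee_rot: [-179.9, 0.2, 23.0]
force: [0.6, 0.3, 0.5]
gripper_width: 45.5
gripper_force: 0.0
```

>>> {"op": "send_rows", "data": {
  "steps": [
    [[-0.31,0.17,0,0.87,0.5],[-0.3,0.2,0,0.87,0.5],[-0.27,0.23,0,0.87,0.5],[-0.25,0.26,0,0.87,0.5],[-0.22,0.28,0,0.87,0.5]]
  ]
}}

```text
time_s: 39.17
ee_pos: [460.9, -3.7, 169.0]
ee_rot: [180.0, 0.2, -6.9]
force: [0.2, 0.9, 1.4]
gripper_width: 45.6
gripper_force: 0.0
```

>>> {"op": "send_rows", "data": {
  "steps": [
    [[0,0,0,0,0.5],[0,0,0,0,0.5],[0,0,0,0,0.5]]
  ]
}}

```text
time_s: 39.42
ee_pos: [462.7, -2.9, 170.1]
ee_rot: [-180.0, 0.1, -6.5]
force: [-0.8, 0.1, -0.1]
gripper_width: 45.3
gripper_force: 0.0
```

```bash
python3 lev.py; python3 -c "
from h import *
print(env.state()['ee_rot']); plan([463.2,-2.3,90],-6.8,1)"
```

```text
[462.7  -2.9 170.1] [-0.8  0.1 -0.1]
knob [463.4  -2.1] ang 209.9224160344527 129.0790423794818
[-1.79982446e+02  4.71813477e-02 -6.47507675e+00]
[[0.0, -0.01, 2.0, 0.05]]
```

>>> {"op": "send_rows", "data": {
  "steps": [
    [[0.02,-0.02,0.6,0.05,0.5],[0,0,0.7,0,0.5],[0,0,0.6,0,0.5],[0,0,0.1,0,0.4],[0,0,0,0,0.3]]
  ]
}}

```text
time_s: 39.88
ee_pos: [462.8, -2.1, 89.4]
ee_rot: [180.0, 0.2, -6.8]
force: [0.7, 0.4, -0.6]
gripper_width: 35.0
gripper_force: 0.0
```

>>> {"op": "send_rows", "data": {
  "steps": [
    [[0,0,0,0,0.3],[0,0,0,0,0.3],[-0.106,-0.2,0,0,0.3],[-0.092,-0.207,0,0,0.3],[-0.078,-0.213,0,0,0.3]]
  ]
}}

```text
time_s: 40.3
ee_pos: [455.2, 23.3, 91.8]
ee_rot: [179.9, -0.0, -6.9]
force: [-2.9, -6.6, 6.2]
gripper_width: 27.1
gripper_force: 3.3
```

>>> {"op": "send_rows", "data": {
  "steps": [
    [[-0.063,-0.218,0,0,0.3],[-0.047,-0.222,0,0,0.3],[-0.032,-0.225,0,0,0.3],[-0.016,-0.226,0,0,0.3],[0,-0.227,0,0,0.3]]
  ]
}}

```text
time_s: 40.72
ee_pos: [450.8, 67.8, 90.8]
ee_rot: [179.7, 0.4, -6.8]
force: [-7.9, -10.1, 7.2]
gripper_width: 27.6
gripper_force: 5.4
```

>>> {"op": "send_rows", "data": {
  "steps": [
    [[0.016,-0.226,0,0,0.3],[0.032,-0.225,0,0,0.3],[0.047,-0.222,0,0,0.3],[0.063,-0.218,0,0,0.3],[0.078,-0.213,0,0,0.3]]
  ]
}}

```text
time_s: 41.13
ee_pos: [463.3, 109.8, 89.8]
ee_rot: [179.6, 0.7, -6.8]
force: [-8.8, -9.0, 1.8]
gripper_width: 27.4
gripper_force: 5.2
```

>>> {"op": "send_rows", "data": {
  "steps": [
    [[0.092,-0.207,0,0,0.3],[0.106,-0.2,0,0,0.3],[0.04,-0.06,0,0,0.3],[0.04,-0.06,0,0,0.3],[0,0,0,0,0.3]]
  ]
}}

```text
time_s: 41.55
ee_pos: [477.0, 129.3, 89.5]
ee_rot: [179.6, 0.7, -6.8]
force: [-8.9, -8.3, 1.2]
gripper_width: 27.6
gripper_force: 4.6
```

>>> {"op": "send_rows", "data": {
  "steps": [
    [[0.04,-0.06,0,0,0.3],[0.03,-0.04,0,0,0.3],[0,0,0,0,0.3],[0,0,0,0,0.3],[0,0,0,0,0.3]]
  ]
}}

```text
time_s: 41.97
ee_pos: [477.2, 129.8, 89.3]
ee_rot: [179.3, 1.0, -6.8]
force: [-13.3, -17.7, 6.7]
gripper_width: 27.7
gripper_force: 9.6
```

Stop reached. Bringing the lever back, lifting off, then looking again with the arm out of the way.

>>> {"op": "send_rows", "data": {
  "steps": [
    [[-0.15,0.22,0,0,0.3],[-0.106,0.2,0,0,0.3],[-0.092,0.207,0,0,0.3],[-0.078,0.213,0,0,0.3],[-0.063,0.218,0,0,0.3]]
  ]
}}

```text
time_s: 42.38
ee_pos: [461.3, 94.2, 90.7]
ee_rot: [179.9, -0.1, -6.8]
force: [3.0, -6.4, -3.4]
gripper_width: 27.5
gripper_force: 2.7
```

>>> {"op": "send_rows", "data": {
  "steps": [
    [[-0.047,0.222,0,0,0.3],[-0.032,0.225,0,0,0.3],[-0.016,0.226,0,0,0.3],[0,0.227,0,0,0.3],[0.016,0.226,0,0,0.3]]
  ]
}}

```text
time_s: 42.8
ee_pos: [453.7, 50.3, 91.3]
ee_rot: [-180.0, -0.1, -6.9]
force: [0.7, -2.1, 0.8]
gripper_width: 27.3
gripper_force: 1.3
```

>>> {"op": "send_rows", "data": {
  "steps": [
    [[0.032,0.225,0,0,0.3],[0.047,0.222,0,0,0.3],[0.063,0.218,0,0,0.3],[0.078,0.213,0,0,0.3],[0.092,0.207,0,0,0.3]]
  ]
}}

```text
time_s: 43.22
ee_pos: [460.4, 5.2, 90.6]
ee_rot: [-180.0, 0.0, -6.9]
force: [1.0, -1.9, 0.3]
gripper_width: 27.1
gripper_force: 0.6
```

>>> {"op": "send_rows", "data": {
  "steps": [
    [[0.106,0.2,0,0,0.3],[0,0,0,0,0.4],[0,0,0,0,0.5],[0,0,0,0,0.5],[0,0,0,0,0.5]]
  ]
}}

```text
time_s: 43.63
ee_pos: [463.2, -2.1, 90.6]
ee_rot: [-180.0, 0.0, -6.9]
force: [0.1, 0.1, 0.1]
gripper_width: 45.1
gripper_force: 0.0
```

>>> {"op": "send_rows", "data": {
  "steps": [
    [[0,0,-0.5,0,0.5],[0,0,-0.8,0,0.5],[0,0,-0.8,0,0.5],[-0.6,0,-0.6,0,0.5],[-0.6,0,-0.3,0,0.5]]
  ]
}}

```text
time_s: 44.05
ee_pos: [417.5, 3.7, 213.7]
ee_rot: [-179.9, -0.3, -6.9]
force: [0.1, 0.3, -0.5]
gripper_width: 45.6
gripper_force: 0.0
```

>>> {"op": "send_rows", "data": {
  "steps": [
    [[-0.6,0.2,0,0,0.5],[-0.6,0.2,0,0,0.5],[0,0.6,0,0,0.5],[0,0.6,0,0,0.5],[0,0,0,0,0.5]]
  ]
}}

```text
time_s: 44.47
ee_pos: [359.8, -56.4, 211.0]
ee_rot: [179.9, -0.0, -7.0]
force: [0.6, 0.5, -0.4]
gripper_width: 45.4
gripper_force: 0.0
```

```bash
python3 lev.py; python3 - <<'E'
from h import *
f=grab('top'); lugs(f); save(f,'t9.png'); print(env.state()['ee_pos'])
E
```

```text
[359.8 -56.4 211. ] [ 0.6  0.5 -0.4]
knob [462.   -2.5] ang 209.84947517283098 130.4989675364716
red [ 655.3 -119.8   68.3   54.    39.    10.6   38.1] [283. 161.]
red [ 643.3 -245.9   76.8   54.    53.    13.4   37.3] [323. 165.]
red [ 553.  -242.5   88.1   54.    55.    12.4   34.4] [323. 194.]
red [ 474.5 -249.5  110.    54.    55.    35.8   13.8] [326. 219.]
[360.3947933  -54.4043229  210.76612246]
```

View pics/t9.png

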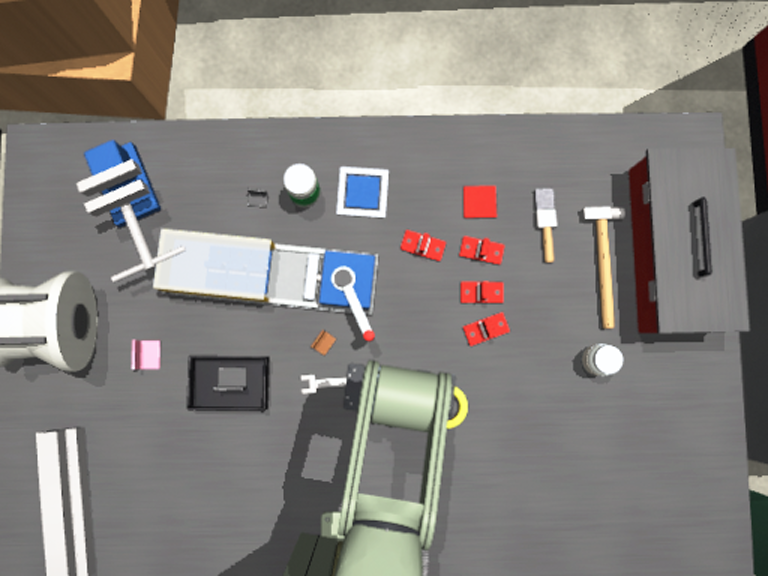

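The bay is empty (295,275), the lever is at rest (368,336), the offcut is in the tray, and the four red brackets have not moved. One crop to confirm three brackets in the tunnel.

```bash
python3 - <<'E'
from h import *
f=load('top'); im=f['pixels'][145:215,95:260,::-1]
im=cv2.convertScaleAbs(im,alpha=2.5,beta=-370) 
cv2.imwrite('pics/tun.png',cv2.resize(im,None,fx=4,fy=4,interpolation=cv2.INTER_CUBIC))
E
```

```text
(no output)
```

View pics/tun.png

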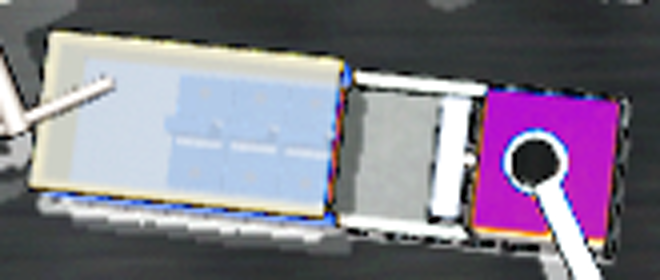

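Three brackets sit in a row under the clear roof (200, 255 and 305, at row 140), and the bay is empty.

```bash
python3 -c "
from workcell import env
print(env.job_done())"
```

```text
the job is handed in; nothing more can be done
None
```

I handed the job in at about 44 s: the offcut is in the scrap tray, all three blue brackets are fully under the tunnel with the lever back at rest, and the red brackets are where they were; the judge's result was not shown.

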